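# Warm the coffee cups

### The arm

A 6-joint arm with a two-finger parallel gripper is mounted at the origin on the work surface. World frame = base frame: x ahead of the robot, y to its left, z up, the work surface at z = 0. Lengths are in mm, angles in rad, forces in N, time in s.
With the tool pointing down it reaches from about 350 to 950 mm from the base axis. Payload 17.4 kg.
Tool frame: the origin (TCP) lies at the very end of the fingers, on their centre line; the grasp point (between the pads) lies 19 mm behind it; z points along the fingers, y is the line along which they close (so a half turn about z gives the same grasp; the last joint's range is limited). The gripper opens to 93 mm and grips with 3 to 60 N. Pads are 15 mm wide; open, the fingers measure 128 mm over their backs; the gripper's body (75 mm by 188 mm) begins 65 mm behind the grasp point.
Start: joints at [-1.365, 0.116, 1.442, -0, 1.584, -0.038], TCP at [162.93, -655.047, 218.646] pointing down, gripper open.
Joint ranges: [-2.83, 2.83], [-0.83, 2.19], [0.07, 2.5], [-1.14, 4.28], [0.01, 3], [-2.97, 2.97]. Speed limits (rad/s): [1.89, 1.89, 2.22, 3.14, 3.14, 3.14].

### API

Orientations are given as a rotation vector (axis times angle).
In Python, from workcell import ctrl gives the robot as it stands.
- The arm moves only by the shell command python3 -m jog 'ROWS'. ROWS is JSON, a list of rows, each an object with "xyz": the shift along the tool's x, y, z in mm, a list of three; "rotation": the turn, a rotation vector about the tool's x, y, z in rad, a list of three; "hand": the gripper command: -1 is shut, 1 is fully open, values between are in proportion. In form: [{"xyz": [tx, ty, tz], "rotation": [rx, ry, rz], "hand": hand}, ...]. A call has 1 to 8 rows; each row is the pose to reach, as a shift and turn from the pose commanded when the call began, along the tool's axes at that moment; what a row does not reach only later rows make up. A row lasts 1/12 s, in which the tool goes at most 41.7 mm and 7.16 degrees, less where a joint would pass 70% of its speed; a pose out of reach is approached as far as the arm can. A call with a gripper value outside its range is refused whole. The fingers move at their own pace and stop on an object; the grip force is fixed at half the most. Time passes only in rows, so rows that repeat a pose let the fingers close. It gives the time, the measured TCP pose, the force, the opening and the grip force at its end, in the units of the state.
- ctrl.get_state(): the state, without advancing time (a new reading comes with each control period).
- ctrl.get_image(name): name is "side" or "top"; returns the picture (480x640x3 uint8, red, green, blue); there is no depth.
- ctrl.camera_params(name): a dict with "camera_matrix" (3x3 intrinsics, pixels), "rvec" (rotation vector, rad) and "tvec" (3), from world to camera coordinates, as OpenCV has them. Camera axes: x right, y down, z forward; pixel columns grow to the right and rows downward; lengths in mm; the calibration is good to about 2 mm. A picture is of the moment at which its call begins. camera_params takes no time and is no camera call.
- ctrl.sign_off(): hands the job in; it is judged then, once.
The state is a dict: "clock": time; "q": joint angles; "joint_vel": joint speeds; "joint_torque": joint torques, N m; "tool_pos": TCP position; "ee_rot": TCP orientation; "wrist_force": force on the tool from outside, world axes, zero at the start; "torque": the same for the moment, N m; "opening": opening from 0.0 (shut) to 1.0 (fully open); "grip_force": force on a finger pad.
Only numpy, scipy, OpenCV 4.12 (cv2) and the standard library are available. Lean on these libraries where they do the work, as an engineer would, in place of code of your own. Each camera call takes 0.05 s, during which the arm holds its last target. There are 200 camera calls.

### The job

The coffee cups have to be warmed: first pull the warmer's tray carriage all the way out to its front stop, move the brass sugar tin off it to stand on the round wooden coaster, and stand every cup from the cork mat mouth-up on the tray; then slide the loaded carriage gently under the hood until it is fully home against the stop. Only then roll the knurled thumbwheel on the control box with a fingertip up to its fifth click, so that its yellow stripe lines up with the red tick. All the cups must end up standing on the tray and the tin on the coaster, and the spice jar and the yellow ladle are to be left alone.

Things in the scene. Friction and masses are not known exactly. Their poses are not given: they have to be found in the camera images.
- carriage (a joint): position of the tray carriage on its rails, m: 0 = pulled fully out (front stop, where it can be loaded), 0.200 = fully home under the hood (end stop). It moves along +y of tray_mid as the value grows; about 2 N of friction, it stays where it is left.
- tray_mid (a point): centre of the top face of the aluminium tray deck, on the carriage (moves with it), 20 mm above the bench. Inside the lip the tray is 172 x 172 mm; the lip is 4 mm thick and stands 12 mm above the deck. Axes: y along the slide towards the hood, x square to it (away from the robot), z up. With the carriage out the whole tray is clear of the hood.
- hood_mouth (a point): middle of the hood's open mouth at bench height (fixed). The hood is green steel with a roof of steel slats, 218 mm wide along x, 108 mm high over the bench (102 mm under the slats), and runs 198 mm from here along +y. The tray's centre is 110 mm to the -y side of this when out, 90 mm to the +y side when home.
- knob_mid (a point): middle of the black upright knob on the carriage's outer end, 22 mm diameter, 35 mm tall, from 65 to 100 mm above the bench (this point 82 mm), 120 mm to the -y side of the tray centre. It stays outside the hood all the way, its axis 30 mm short of the mouth when home. Best pinched from above with the jaws closing along x of tray_mid.
- wheel (a joint): angle of the thumbwheel, rad: 0 = off stop, one click = 0.25 rad, 2.0 = eighth click (upper stop). It grows as the top of the wheel moves towards +x of wheel_top. Fifth click = 1.25. The clicks are marked by ticks; the wheel turns smoothly and about 0.025 N m of friction holds it where it is left.
- wheel_top (a point): highest point of the grey knurled thumbwheel (radius 28 mm, 18 mm wide, axle level along y), 70 mm above the bench. x = the way the wheel's top moves when turned up, z up. The wheel is sprung: its axle gives up to 5 mm downwards, about 1 N at first and 7 N at the bottom, so a fingertip pressed 2 to 3 mm down and drawn level along x rolls it like a rack on a pinion.
- box_mid (a point): underside centre of the control box that carries the wheel, black, 90 x 70 mm and 44 mm high, axes as wheel_top. Grey discs beside the wheel (21 mm radius) carry nine ticks for 0 to 8 clicks; the fifth is red. The yellow stripe across the wheel's rim shows the setting: at 0 it lies 1.0 rad to the -x side of the top, at 1.25 rad it lies 0.25 rad to the +x side.
- tin_mid (a point): closed brass sugar tin, centre (half-way up, 30 mm over its foot), z up: 50 mm diameter, its lid (47 to 60 mm up) 53 mm, 60 mm tall, about 150 g; it starts standing on the tray deck, between the knob and the hood, and rides along with the carriage
- coaster_mid (a point): centre of the top of the dark round wooden coaster, 90 mm diameter, 6 mm thick, fixed to the bench; the tin is to stand in its middle, wholly on it
- mat_mid (a point): centre of the top of the cork mat, 200 x 200 mm, 4 mm thick, fixed, on which the cups start
- cup0_mid (a point): handleless white ceramic coffee cup, centre (half-way up, 25 mm over its foot), z towards its mouth: 50 mm tall, outer diameter 40 mm at the foot, 50 at 12 mm up, 56 at 26 mm up and 57 at the rim, walls 4 mm, about 90 g; stands mouth-up on the mat at the start. Two to four of these cups are present.
- cup1_mid (a point): handleless white ceramic coffee cup, centre (half-way up, 25 mm over its foot), z towards its mouth: 50 mm tall, outer diameter 40 mm at the foot, 50 at 12 mm up, 56 at 26 mm up and 57 at the rim, walls 4 mm, about 90 g; stands mouth-up on the mat at the start. Two to four of these cups are present.
- cup2_mid (a point): handleless white ceramic coffee cup, centre (half-way up, 25 mm over its foot), z towards its mouth: 50 mm tall, outer diameter 40 mm at the foot, 50 at 12 mm up, 56 at 26 mm up and 57 at the rim, walls 4 mm, about 90 g; stands mouth-up on the mat at the start. Two to four of these cups are present.
- cup3_mid (a point): handleless white ceramic coffee cup, centre (half-way up, 25 mm over its foot), z towards its mouth: 50 mm tall, outer diameter 40 mm at the foot, 50 at 12 mm up, 56 at 26 mm up and 57 at the rim, walls 4 mm, about 90 g; stands mouth-up on the mat at the start. Two to four of these cups are present.
- jar_mid (a point): bystander: spice jar with a red cap, 68 mm diameter, 100 mm tall, half-way up
- ladle_grip (a point): bystander: yellow plastic ladle 260 mm long lying on the bench, point on its handle
There are look-alikes about, which are no part of the job. What is shaped like the part that bears cup3_mid but blue or purple is not meant.

How it is judged:
By the outcome, as a careful person would: the job done as asked, in the order asked, and still so for the second after the job is handed in, with the robot touching nothing.
Of cup0, cup1, cup2, cup3 only 2 to 4 are there at a start; the rules pass over those that are not, and their reading is None.
At some moment in a run one of cup0, cup1, cup2, cup3 may be knocked a few centimetres aside while the robot is not near it.
Once in a run the grip may slacken for a moment while it holds something.
It also fails if it takes over 210 s, if anything falls off the work surface, if the arm or the gripper's body presses on something with over 40 N, if the wrist force passes 120 N, or if a joint passes its speed limit or range.

## Working session

There is one attempt and no reset: what is moved stays moved. The work goes in short steps, Python scripts to look and compute and a shell command to move; the robot and the scene stay as the last step left them, time stands still between calls to the robot, and variables do not carry over. Pictures are saved under pics/ and viewed, at most 14 in all, crops included, and the job is handed in when it is done.

```bash
mkdir -p pics; ls
python3 - <<'E'
from workcell import ctrl
import cv2
for n in("top","side"):
    im=ctrl.get_image(n); cv2.imwrite(f"pics/{n}0.png",im[:,:,::-1]); p=ctrl.camera_params(n); print(n,p)
print(ctrl.get_state())
E
```

```text
pics
top {'camera_matrix': array([[445.61818821,   0.        , 323.28027704],
       [  0.        , 445.61818821, 243.06210028],
       [  0.        ,   0.        ,   1.        ]]), 'rvec': array([ 2.14507826, -2.18479915,  0.17823647]), 'tvec': array([-32.41797635, 556.88554515, 760.83830547])}
side {'camera_matrix': array([[532.71165253,   0.        , 322.72749031],
       [  0.        , 532.71165253, 237.11716982],
       [  0.        ,   0.        ,   1.        ]]), 'rvec': array([ 0.36606853, -2.67086043,  1.34012556]), 'tvec': array([ 514.62334498,  185.02061089, 1043.60003267])}
{'clock': 0.1, 'q': array([-1.36479975e+00,  1.16490859e-01,  1.44218209e+00,  1.27621595e-05,
        1.58401120e+00, -3.77994933e-02]), 'joint_vel': array([ 9.49187659e-04,  1.51201888e-04, -6.46944799e-04, -9.26110527e-04,
        8.13518215e-05,  3.80444861e-04]), 'joint_torque': array([ 1.12070837e-03, -7.22897029e+01, -6.23867512e+01,  7.80199980e-02,
        2.27033242e-02, -3.96493488e-05]), 'tool_pos': array([ 162.89622482, -654.86722794,  217.95354006]), 'ee_rot': array([-3.11720020e+00, -3.81874146e-01,  1.24001946e-04]), 'wrist_force': array([ 0.46194402, -0.32130315,  0.87843301]), 'torque': array([ 0.01889085, -0.00081521,  0.01996747]), 'grip_force': 0.0, 'opening': 1.001686060106108}
```

View pics/top0.png

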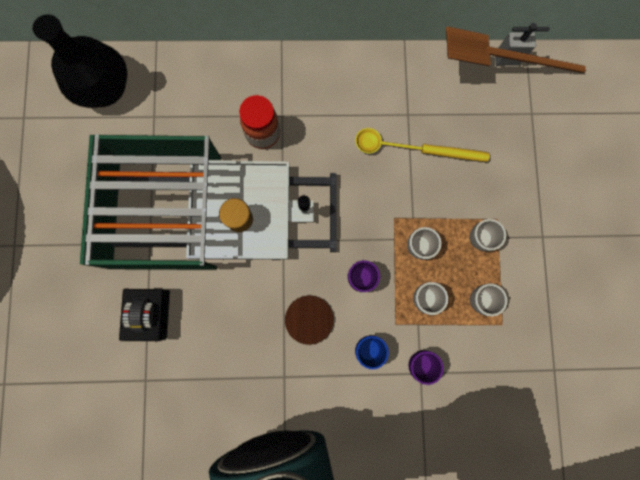

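View pics/side0.png

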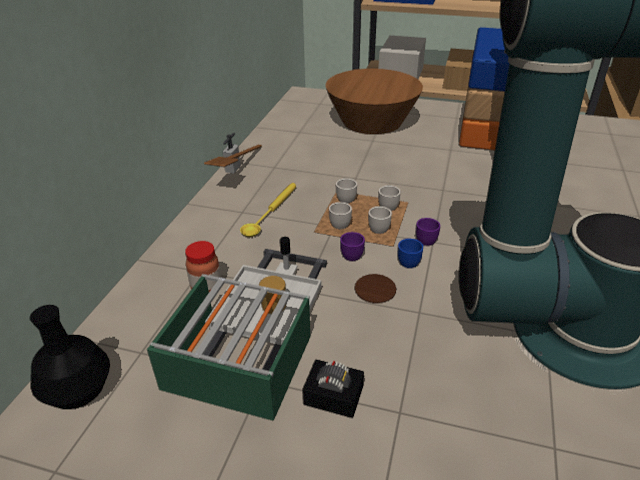

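The pictures show four white cups on the cork mat in the top view, at about (425,243), (490,235), (432,298) and (490,299). The purple and blue cups at (364,276), (426,366) and (372,351) are look-alikes and lie off the mat. The carriage is partly out, with the knob at (304,203), the tin at (235,214) and the coaster at (310,320). The control box is at (144,315).

```bash
cat > h.py <<'E'
import numpy as np, cv2
from scipy.spatial.transform import Rotation as R
from workcell import ctrl
def cam(n):
    p=ctrl.camera_params(n); return p["camera_matrix"],R.from_rotvec(p["rvec"]).as_matrix(),p["tvec"]
def ray(n,uv,z):
    K,r,t=cam(n); c=-r.T@t; d=r.T@np.linalg.inv(K)@[uv[0],uv[1],1]; return (c+d*(z-c[2])/d[2])
def proj(n,P):
    K,r,t=cam(n); q=K@(r@np.asarray(P,float)+t); return q[:2]/q[2]
def tri(uvt,uvs):
    A=[];b=[]
    for n,uv in(("top",uvt),("side",uvs)):
        K,r,t=cam(n); c=-r.T@t; d=r.T@np.linalg.inv(K)@[uv[0],uv[1],1]; d/=np.linalg.norm(d); M=np.eye(3)-np.outer(d,d); A.append(M); b.append(M@c)
    return np.linalg.lstsq(np.vstack(A),np.hstack(b),rcond=None)[0]
def img(n,save=None):
    im=ctrl.get_image(n)[:,:,::-1].copy()
    if save: cv2.imwrite(f"pics/{save}.png",im)
    return im
def blobs(m,amin=60):
    c,_=cv2.findContours(m.astype(np.uint8),cv2.RETR_EXTERNAL,cv2.CHAIN_APPROX_NONE)
    return sorted([x for x in c if cv2.contourArea(x)>amin],key=cv2.contourArea,reverse=True)
def crop(im,x0,y0,x1,y1,k,name):
    cv2.imwrite(f"pics/{name}.png",cv2.resize(im[y0:y1,x0:x1],None,fx=k,fy=k,interpolation=cv2.INTER_CUBIC))
def cups(im,roi):
    # rim outer outline: bright low-saturation blobs -> enclosing rim ellipse
    hsv=cv2.cvtColor(im,cv2.COLOR_BGR2HSV); m=(hsv[...,1]<40)&(hsv[...,2]>95)
    k=np.zeros(m.shape,bool); k[roi[1]:roi[3],roi[0]:roi[2]]=1
    return blobs(m&k,150)
def go(x,y,z,yaw):
    """shift & turn in tool axes for target with tool down, tool-y direction at angle yaw (deg, world)"""
    s=ctrl.get_state(); Rt=R.from_rotvec(s["ee_rot"]).as_matrix()
    yv=np.array([np.cos(np.radians(yaw)),np.sin(np.radians(yaw)),0])
    if yv@Rt[:,1]<0: yv=-yv
    G=np.column_stack([np.cross(yv,[0,0,-1]),yv,[0,0,-1]])
    print("shift",(Rt.T@(np.array([x,y,z])-s["tool_pos"])).round(1),"rot",R.from_matrix(Rt.T@G).as_rotvec().round(4))
E
python3 - <<'E'
from h import *
im=cv2.imread("pics/top0.png"); hsv=cv2.cvtColor(im,cv2.COLOR_BGR2HSV)
Rt=R.from_rotvec(ctrl.get_state()["ee_rot"]).as_matrix(); print("toolx",Rt[:,0].round(3),"tooly",Rt[:,1].round(3))
for c in cups(im,(393,205,520,330)):
    (u,v),(a,b),_=cv2.fitEllipse(cv2.convexHull(c)); print("cup",round(u),round(v),round(a),round(b),ray("top",(u,v),54).round(1))
def mc(name,m,roi,z):
    k=np.zeros(m.shape,bool); k[roi[1]:roi[3],roi[0]:roi[2]]=1
    for c in blobs(m&k,40)[:1]:
        (u,v),(w,h),a=cv2.minAreaRect(c);(eu,ev),r=cv2.minEnclosingCircle(c)
        M=cv2.moments(c);g=(M["m10"]/M["m00"],M["m01"]/M["m00"])
        print(name,np.round(g),ray("top",g,z).round(1),"rect",ray("top",(u,v),z).round(1),"circ",ray("top",(eu,ev),z).round(1),round(w),round(h),round(a),"corners",[ray("top",q,z)[:2].round().tolist() for q in cv2.boxPoints(cv2.minAreaRect(c))])
H,S,V=hsv[...,0],hsv[...,1],hsv[...,2]
mc("coaster",(S>120)&(V<130)&((H<20)|(H>170)),(275,285,345,355),6)
mc("tin",(S>150)&(H>10)&(H<25)&(V>100),(210,190,262,240),80)
mc("knob",(V<45),(290,190,320,218),100)
mc("mat",(S>70)&(H<25),(380,205,520,335),4)
mc("box",(V<70),(110,280,180,350),44)
mc("hood",(V<140)&(H>65)&(H<90)&(S>90),(70,125,225,280),108)
crop(im,70,120,350,350,2.8,"crop1")
E
```

```text
toolx [0.97  0.241 0.   ] tooly [ 0.241 -0.97  -0.001]
cup 490 300 31 33 [ 449.8 -331.9   54. ]
cup 431 298 31 33 [ 454.2 -227.6   54. ]
cup 490 235 31 33 [ 564.4 -338.9   54. ]
cup 424 243 31 32 [ 551.3 -221.1   54. ]
coaster [309. 320.] [420.4 -14.5   6. ] rect [420.5 -13.8   6. ] circ [420.4 -14.7   6. ] 47 47 90 corners [[464.0, 29.0], [462.0, -58.0], [378.0, -56.0], [380.0, 29.0]]
tin [234. 213.] [605.  109.8  80. ] rect [604.7 109.8  80. ] circ [605.2 109.9  80. ] 28 28 90 corners [[629.0, 134.0], [629.0, 86.0], [580.0, 86.0], [581.0, 133.0]]
knob [304. 203.] [615.8  -9.1 100. ] rect [615.1  -9.6 100. ] circ [615.1  -9.  100. ] 15 10 81 corners [[627.0, 1.0], [629.0, -16.0], [604.0, -20.0], [601.0, -3.0]]
mat [440. 272.] [ 502.7 -260.9    4. ] rect [ 504.3 -274.9    4. ] circ [ 502.9 -275.3    4. ] 108 109 90 corners [[608.0, -177.0], [605.0, -386.0], [403.0, -370.0], [407.0, -168.0]]
box [147. 314.] [436.8 263.3  44. ] rect [436.3 268.1  44. ] circ [437.1 268.2  44. ] 51 51 90 corners [[481.0, 313.0], [479.0, 226.0], [392.0, 223.0], [394.0, 310.0]]
hood [152. 145.] [716.6 242.5 108. ] rect [716.3 242.5 108. ] circ [717.2 242.7 108. ] 18 103 90 corners [[733.0, 328.0], [731.0, 158.0], [700.0, 157.0], [702.0, 326.0]]
```

View pics/crop1.png

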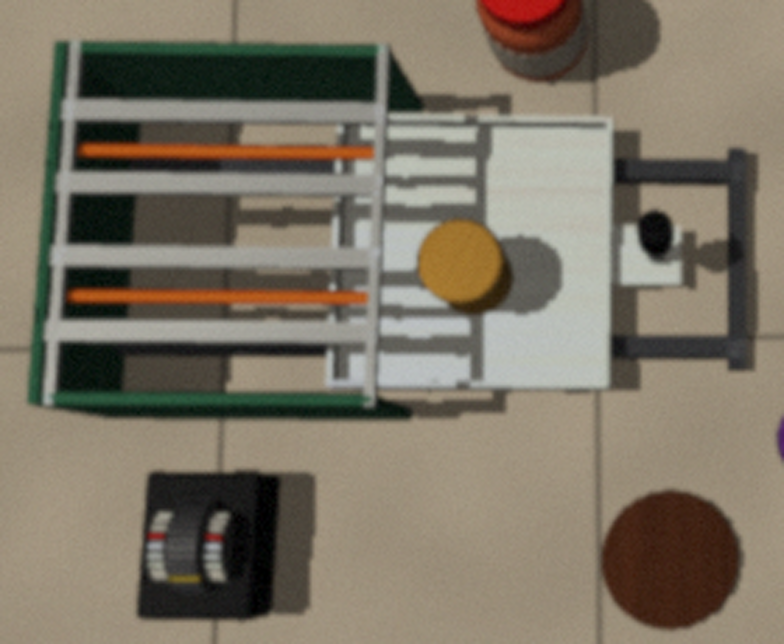

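The crop confirms that the tin (crop 460,262) stands on the tray and is clear of the roof. The knob top is at crop (657,222). On the control box, the stripe is at (183,579) and the red ticks are at y≈537. Next I'll get the tray and hood axes and the wheel position.

Run:
```python
from h import *
f=lambda x,y:(70+x/2.8,120+y/2.8)
P=lambda x,y,z:ray("top",f(x,y),z)[:2].round(1)
def ang(a,b): d=b-a; return np.degrees(np.arctan2(d[1],d[0])).round(1),np.linalg.norm(d).round(0)
K,r,t=cam("top"); print("camera",(-r.T@t).round())
m1,m2=P(386,45,108),P(372,404,108); r1,r2=P(60,43,108),P(35,400,108)
print("hood",m1,m2,r1,r2,"mouth mid",(m1+m2)/2,"rear",(r1+r2)/2,ang((m1+m2)/2,(r1+r2)/2))
t1,t2=P(612,118,32),P(610,388,32); b1=P(345,118,32); print("tray front",t1,t2,(t1+t2)/2,ang(t2,t1),ang(t1,b1))
print("knobtop",P(656,222,100))
c=[P(*q,44) for q in((150,474),(268,475),(262,617),(138,614))]; print("box",c,np.mean(c,0),ang(c[1],c[0]),ang(c[2],c[1]))
# ticks: red on discs; wheel outline
print("red",P(157,537,63),P(213,537,63),"stripe",P(183,579,57))
e=P(166,540,70),P(200,540,70); print("wheel sides",e)
```

```text
camera [449. -18. 830.]
hood [731.  149.5] [515.4 154.4] [734. 342.] [521.1 345.7] mouth mid [623.2  151.95] rear [627.55 343.85] (np.float64(88.7), np.float64(192.0))
tray front [709.   18.3] [530.   21.3] [619.5  19.8] (np.float64(-1.0), np.float64(179.0)) (np.float64(89.3), np.float64(175.0))
knobtop [622.2 -10.4]
box [array([480.3, 305.4]), array([478.2, 233.1]), array([391.9, 234.4]), array([395.3, 309.3])] [436.425 270.55 ] (np.float64(88.3), np.float64(72.0)) (np.float64(-0.9), np.float64(86.0))
red [441.8 292. ] [441.1 258.7] stripe [416.3 278. ]
wheel sides (array([439.9, 283.8]), array([439.5, 263.8]))
```

```bash
python3 -c "
from h import *
go(618,-10,200,-1)"
```

```text
shift [ 597.3 -515.9   18.5] rot [-9.0000e-04 -8.0000e-04 -1.3095e+00]
```

```bash
python3 -m jog '[{"xyz":[597,-516,0],"rotation":[0,0,-1.31],"hand":-0.1},{"xyz":[597,-516,0],"rotation":[0,0,-1.31],"hand":-0.1},{"xyz":[597,-516,0],"rotation":[0,0,-1.31],"hand":-0.1},{"xyz":[597,-516,0],"rotation":[0,0,-1.31],"hand":-0.1},{"xyz":[597,-516,0],"rotation":[0,0,-1.31],"hand":-0.1},{"xyz":[597,-516,0],"rotation":[0,0,-1.31],"hand":-0.1},{"xyz":[597,-516,0],"rotation":[0,0,-1.31],"hand":-0.1},{"xyz":[597,-516,0],"rotation":[0,0,-1.31],"hand":-0.1}]'; python3 -c "
from h import *
go(618,-10,200,-1)"
```

```text
clock: 0.77
tool_pos: [355.6, -380.8, 218.5]
ee_rot: [-2.548, -1.838, -0.0]
wrist_force: [1.4, -0.3, -0.7]
opening: 0.48
grip_force: 0.0
shift [434.6 132.   18.5] rot [-1.000e-04 -1.000e-04 -3.036e-01]
```

```bash
python3 -m jog '[{"xyz":[434,132,18],"rotation":[0,0,-0.304],"hand":-0.1},{"xyz":[434,132,18],"rotation":[0,0,-0.304],"hand":-0.1},{"xyz":[434,132,18],"rotation":[0,0,-0.304],"hand":-0.1},{"xyz":[434,132,18],"rotation":[0,0,-0.304],"hand":-0.1},{"xyz":[434,132,18],"rotation":[0,0,-0.304],"hand":-0.1},{"xyz":[434,132,18],"rotation":[0,0,-0.304],"hand":-0.1},{"xyz":[434,132,18],"rotation":[0,0,-0.304],"hand":-0.1},{"xyz":[434,132,18],"rotation":[0,0,-0.304],"hand":-0.1}]'; python3 -c "
from h import *
go(618,-10,66,-1);print(R.from_rotvec(ctrl.get_state()['ee_rot']).as_matrix().round(3))"
```

```text
clock: 1.43
tool_pos: [549.9, -109.9, 205.3]
ee_rot: [2.247, 2.196, -0.0]
wrist_force: [0.6, -0.8, -1.0]
opening: 0.45
grip_force: 0.0
shift [101.4  65.8 139.3] rot [ 0.      0.     -0.0053]
[[ 0.023  1.     0.   ]
 [ 1.    -0.023 -0.   ]
 [-0.     0.    -1.   ]]
```

```bash
python3 -m jog '[{"xyz":[101,66,40],"rotation":[0,0,-0.005],"hand":-0.1},{"xyz":[101,66,40],"rotation":[0,0,-0.005],"hand":-0.1},{"xyz":[101,66,40],"rotation":[0,0,-0.005],"hand":-0.1},{"xyz":[101,66,40],"rotation":[0,0,-0.005],"hand":-0.1},{"xyz":[101,66,100],"rotation":[0,0,-0.005],"hand":-0.1},{"xyz":[101,66,139],"rotation":[0,0,-0.005],"hand":-0.1},{"xyz":[101,66,139],"rotation":[0,0,-0.005],"hand":-0.1},{"xyz":[101,66,139],"rotation":[0,0,-0.005],"hand":-0.1}]'
python3 - <<'E'
from h import *
go(618,-10,66,-1)
a=img("top")[150:280,230:390];b=img("side")[200:330,220:380]
cv2.imwrite("pics/g1.png",cv2.resize(np.hstack([a,b]),None,fx=2.4,fy=2.4))
E
```

```text
clock: 2.1
tool_pos: [615.0, -12.5, 61.4]
ee_rot: [-2.237, -2.198, 0.008]
wrist_force: [-0.3, -0.9, -0.1]
opening: 0.451
grip_force: 0.0
shift [ 2.5  2.9 -4.6] rot [-0.0072 -0.0003 -0.0004]
```

View pics/g1.png

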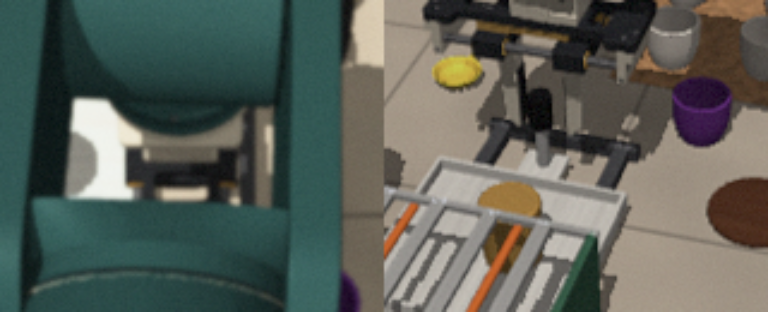

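The knob (crop 540,110) sits between the fingers in the side view. I'll close on it and pull.

```bash
python3 -m jog '[{"xyz":[2,3,-4],"rotation":[0,0,0],"hand":-0.1},{"xyz":[2,3,-4],"rotation":[0,0,0],"hand":-1},{"xyz":[2,3,-4],"rotation":[0,0,0],"hand":-1},{"xyz":[2,3,-4],"rotation":[0,0,0],"hand":-1},{"xyz":[2,3,-4],"rotation":[0,0,0],"hand":-1},{"xyz":[2,3,-4],"rotation":[0,0,0],"hand":-1},{"xyz":[2,3,-4],"rotation":[0,0,0],"hand":-1},{"xyz":[2,3,-4],"rotation":[0,0,0],"hand":-1}]'
python3 -m jog '[{"xyz":[-6,0,0],"rotation":[0,0,0],"hand":-1},{"xyz":[-12,0,0],"rotation":[0,0,0],"hand":-1},{"xyz":[-18,0,0],"rotation":[0,0,0],"hand":-1},{"xyz":[-24,0,0],"rotation":[0,0,0],"hand":-1},{"xyz":[-30,0,0],"rotation":[0,0,0],"hand":-1},{"xyz":[-36,0,0],"rotation":[0,0,0],"hand":-1},{"xyz":[-42,0,0],"rotation":[0,0,0],"hand":-1},{"xyz":[-48,0,0],"rotation":[0,0,0],"hand":-1}]'
```

```text
clock: 2.87
tool_pos: [620.7, -10.7, 71.2]
ee_rot: [2.241, 2.201, 0.001]
wrist_force: [-1.8, 0.0, 6.0]
opening: 0.229
grip_force: 30.0
clock: 3.53
tool_pos: [619.5, -58.7, 71.2]
ee_rot: [-2.241, -2.201, -0.0]
wrist_force: [-5.4, 3.5, 6.7]
opening: 0.232
grip_force: 30.0
```

```bash
python3 -m jog '[{"xyz":[-5,0,0],"rotation":[0,0,0],"hand":-1},{"xyz":[-9,0,0],"rotation":[0,0,0],"hand":-1},{"xyz":[-13,0,0],"rotation":[0,0,0],"hand":-1},{"xyz":[-16,0,0],"rotation":[0,0,0],"hand":-1},{"xyz":[-18,0,0],"rotation":[0,0,0],"hand":-1},{"xyz":[-18,0,0],"rotation":[0,0,0],"hand":-1}]'
python3 -m jog '[{"xyz":[-1,0,0],"rotation":[0,0,0],"hand":-1},{"xyz":[-2,0,0],"rotation":[0,0,0],"hand":-1},{"xyz":[-3,0,0],"rotation":[0,0,0],"hand":-1},{"xyz":[-3,0,0],"rotation":[0,0,0],"hand":-1}]'
python3 -m jog '[{"xyz":[-1,0,0],"rotation":[0,0,0],"hand":-1},{"xyz":[-2,0,0],"rotation":[0,0,0],"hand":-1},{"xyz":[-3,0,0],"rotation":[0,0,0],"hand":-1},{"xyz":[-3,0,0],"rotation":[0,0,0],"hand":-1}]'
```

```text
clock: 4.03
tool_pos: [619.1, -77.0, 71.2]
ee_rot: [-2.242, -2.201, 0.0]
wrist_force: [-6.1, -1.7, 7.5]
opening: 0.232
grip_force: 30.0
clock: 4.37
tool_pos: [619.1, -79.6, 71.2]
ee_rot: [-2.241, -2.201, 0.0]
wrist_force: [-5.8, 0.9, 7.5]
opening: 0.228
grip_force: 30.0
clock: 4.7
tool_pos: [619.0, -80.2, 71.1]
ee_rot: [-2.238, -2.2, -0.004]
wrist_force: [-5.4, 19.2, 9.3]
opening: 0.231
grip_force: 30.0
```

```bash
python3 -m jog '[{"xyz":[2,0,0],"rotation":[0,0,0],"hand":-1},{"xyz":[2,0,0],"rotation":[0,0,0],"hand":0.3},{"xyz":[2,0,0],"rotation":[0,0,0],"hand":0.3},{"xyz":[2,0,0],"rotation":[0,0,0],"hand":0.3},{"xyz":[2,0,-40],"rotation":[0,0,0],"hand":0.5},{"xyz":[2,0,-80],"rotation":[0,0,0],"hand":0.5},{"xyz":[-30,-40,-110],"rotation":[0,0,0],"hand":0.5},{"xyz":[-72,-80,-120],"rotation":[0,0,0],"hand":0.5}]'
python3 -m jog '[{"xyz":[-40,-40,0],"rotation":[0,0,0],"hand":0.5},{"xyz":[-60,-60,0],"rotation":[0,0,0],"hand":0.5},{"xyz":[-60,-60,0],"rotation":[0,0,0],"hand":0.5}]'
python3 - <<'E'
from h import *
a=img("top","t2");b=img("side","s2")
go(604,40,56,89)
cv2.imwrite("pics/v2.png",cv2.resize(np.hstack([a[90:390,170:510],b[150:450,180:520]]),None,fx=1.17,fy=1.17))
E
```

```text
clock: 5.37
tool_pos: [562.4, -130.1, 185.5]
ee_rot: [2.236, 2.202, 0.003]
wrist_force: [-0.4, -1.6, 0.0]
opening: 0.684
grip_force: 0.0
clock: 5.62
tool_pos: [497.1, -192.8, 182.5]
ee_rot: [2.244, 2.197, -0.002]
wrist_force: [-0.4, 1.1, 0.2]
opening: 0.746
grip_force: 0.0
shift [232.5  99.2 126.3] rot [ 9.0000e-04 -5.0000e-04  1.5676e+00]
```

View pics/v2.png

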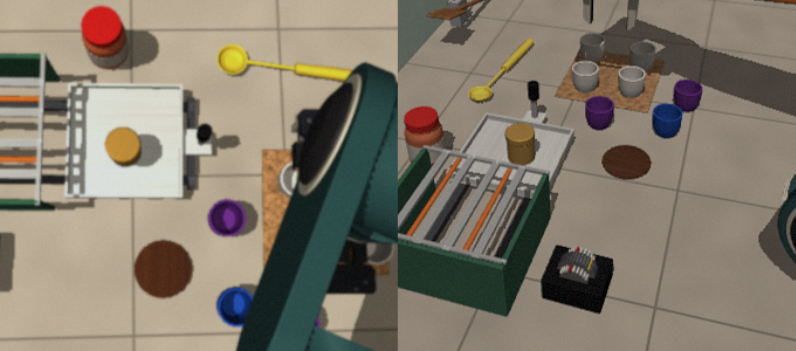

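The tray is now clear of the hood. The tin is at about (275,215) in the full top image. I'll measure both exactly.

Run:
```python
from h import *
im=cv2.imread("pics/t2.png");hsv=cv2.cvtColor(im,cv2.COLOR_BGR2HSV);H,S,V=cv2.split(hsv)
k=np.zeros(H.shape,bool);k[185:245,250:300]=1
c=blobs((S>150)&(H>10)&(H<25)&(V>100)&k)[0];(u,v),r=cv2.minEnclosingCircle(c);print("tin",u,v,r,ray("top",(u,v),80))
ms=cv2.imread("pics/s2.png");hs=cv2.cvtColor(ms,cv2.COLOR_BGR2HSV);h2,s2,v2=cv2.split(hs)
k=np.zeros(H.shape,bool);k[150:270,210:340]=1;k[155:330,225:330]=0
k=np.zeros(H.shape,bool);k[160:262,215:340]=1;k[153:333,226:329]&=k[153:333,226:329]
k2=np.zeros(H.shape,bool);k2[155:262,226:328]=1
k=np.zeros(H.shape,bool);k[185:262,215:335]=1
m=(S<45)&(V>110);k=np.zeros(H.shape,bool);k[150:270,215:330]=1
c=blobs(m&k,500)[0];b=cv2.boxPoints(cv2.minAreaRect(c));print("tray",[ray("top",q,32)[:2].round(1).tolist() for q in b],ray("top",cv2.minAreaRect(c)[0],32).round(1))
```

```text
tin 274.4638671875 214.16566467285156 14.874324798583984 [601.69831654  41.05547494  80.        ]
tray [[531.2, 135.6], [716.4, 135.4], [712.0, -57.9], [525.8, -51.7]] [620.   40.7  32. ]
```

```bash
python3 -m jog '[{"xyz":[233,97,0],"rotation":[0,0,0],"hand":0.6},{"xyz":[233,97,0],"rotation":[0,0,0],"hand":0.6},{"xyz":[233,97,0],"rotation":[0,0,0],"hand":0.6},{"xyz":[233,97,0],"rotation":[0,0,0],"hand":0.6},{"xyz":[233,97,0],"rotation":[0,0,0],"hand":0.6},{"xyz":[233,97,0],"rotation":[0,0,0],"hand":0.6},{"xyz":[233,97,40],"rotation":[0,0,0],"hand":0.6},{"xyz":[233,97,70],"rotation":[0,0,0],"hand":0.6}]'
python3 -m jog '[{"xyz":[0,0,0],"rotation":[0,0,0],"hand":0.6},{"xyz":[0,0,0],"rotation":[0,0,0],"hand":0.6}]'
python3 -c "
from h import *
go(602,41,27,-1)"
```

```text
clock: 6.38
tool_pos: [603.0, 45.7, 110.6]
ee_rot: [2.236, 2.206, 0.002]
wrist_force: [2.0, -0.6, -1.0]
opening: 0.803
grip_force: 0.0
clock: 6.55
tool_pos: [601.4, 42.8, 110.9]
ee_rot: [-2.239, -2.201, 0.003]
wrist_force: [0.4, -0.8, 0.9]
opening: 0.798
grip_force: 0.0
shift [-1.8  0.9 83.9] rot [-0.0031  0.      0.0005]
```

```bash
python3 -m jog '[{"xyz":[-2,1,40],"rotation":[0,0,0],"hand":0.6},{"xyz":[-2,1,75],"rotation":[0,0,0],"hand":0.6},{"xyz":[-2,1,84],"rotation":[0,0,0],"hand":0.6},{"xyz":[-2,1,84],"rotation":[0,0,0],"hand":0.6},{"xyz":[-2,1,84],"rotation":[0,0,0],"hand":-1},{"xyz":[-2,1,84],"rotation":[0,0,0],"hand":-1},{"xyz":[-2,1,84],"rotation":[0,0,0],"hand":-1},{"xyz":[-2,1,84],"rotation":[0,0,0],"hand":-1}]'
python3 -m jog '[{"xyz":[0,0,0],"rotation":[0,0,0],"hand":-1},{"xyz":[0,0,0],"rotation":[0,0,0],"hand":-1},{"xyz":[0,0,0],"rotation":[0,0,0],"hand":-1},{"xyz":[0,0,-15],"rotation":[0,0,0],"hand":-1},{"xyz":[0,0,-35],"rotation":[0,0,0],"hand":-1},{"xyz":[0,0,-60],"rotation":[0,0,0],"hand":-1},{"xyz":[0,0,-75],"rotation":[0,0,0],"hand":-1},{"xyz":[0,0,-75],"rotation":[0,0,0],"hand":-1}]'
python3 -c "
from h import *
go(420.4,-14.5,102,-1)"
```

```text
clock: 7.22
tool_pos: [603.7, 39.9, 30.0]
ee_rot: [2.24, 2.2, 0.003]
wrist_force: [2.7, 0.3, 7.6]
opening: 0.563
grip_force: 24.3
clock: 7.88
tool_pos: [604.2, 39.9, 107.3]
ee_rot: [2.239, 2.199, 0.006]
wrist_force: [0.7, -0.3, -0.4]
opening: 0.557
grip_force: 30.0
shift [ -57.7 -182.8    4.3] rot [ 0.0055 -0.0003 -0.0005]
```

```bash
python3 -m jog '[{"xyz":[-20,-30,0],"rotation":[0,0,0],"hand":-1},{"xyz":[-30,-60,0],"rotation":[0,0,0],"hand":-1},{"xyz":[-38,-90,0],"rotation":[0,0,0],"hand":-1},{"xyz":[-45,-120,0],"rotation":[0,0,0],"hand":-1},{"xyz":[-52,-150,0],"rotation":[0,0,0],"hand":-1},{"xyz":[-58,-175,0],"rotation":[0,0,0],"hand":-1},{"xyz":[-58,-183,0],"rotation":[0,0,0],"hand":-1},{"xyz":[-58,-183,0],"rotation":[0,0,0],"hand":-1}]'
python3 -c "
from h import *
go(420.4,-14.5,16,-1)
a=img('top','t3');b=img('side','s3')
cv2.imwrite('pics/v3.png',cv2.resize(np.hstack([a[200:400,220:480],b[170:370,270:530]]),None,fx=1.5,fy=1.5))"
```

```text
clock: 8.55
tool_pos: [417.6, -15.0, 102.7]
ee_rot: [2.242, 2.2, 0.001]
wrist_force: [0.7, -0.4, -1.7]
opening: 0.558
grip_force: 30.0
shift [ 0.5  2.8 86.7] rot [ 0.0008  0.     -0.0012]
```

View pics/v3.png

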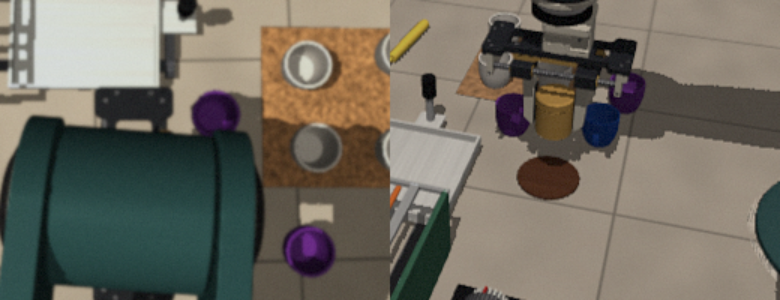

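The tin hangs upright (crop 555,110) straight over the coaster (548,178).

```bash
python3 -m jog '[{"xyz":[0,3,30],"rotation":[0,0,0],"hand":-1},{"xyz":[0,3,55],"rotation":[0,0,0],"hand":-1},{"xyz":[0,3,72],"rotation":[0,0,0],"hand":-1},{"xyz":[0,3,80],"rotation":[0,0,0],"hand":-1},{"xyz":[0,3,80],"rotation":[0,0,0],"hand":-1},{"xyz":[0,3,80],"rotation":[0,0,0],"hand":-1}]'
python3 -m jog '[{"xyz":[0,0,2],"rotation":[0,0,0],"hand":-1},{"xyz":[0,0,4],"rotation":[0,0,0],"hand":-1},{"xyz":[0,0,4],"rotation":[0,0,0],"hand":-1}]'
```

```text
clock: 9.15
tool_pos: [422.3, -14.8, 23.3]
ee_rot: [-2.241, -2.201, 0.0]
wrist_force: [0.1, 0.4, -1.2]
opening: 0.563
grip_force: 30.0
clock: 9.4
tool_pos: [422.1, -14.9, 19.4]
ee_rot: [2.241, 2.201, 0.001]
wrist_force: [0.2, 0.3, -1.0]
opening: 0.555
grip_force: 30.0
```

```bash
python3 -m jog '[{"xyz":[0,0,2],"rotation":[0,0,0],"hand":-1},{"xyz":[0,0,2],"rotation":[0,0,0],"hand":-1}]'
```

```text
clock: 9.57
tool_pos: [421.8, -14.9, 17.0]
ee_rot: [2.241, 2.201, 0.0]
wrist_force: [0.3, -0.0, -0.9]
opening: 0.559
grip_force: 30.0
```

```bash
python3 -m jog '[{"xyz":[0,0,1],"rotation":[0,0,0],"hand":-1},{"xyz":[0,0,1],"rotation":[0,0,0],"hand":-1}]';python3 -m jog '[{"xyz":[0,0,1],"rotation":[0,0,0],"hand":-1},{"xyz":[0,0,1],"rotation":[0,0,0],"hand":-1}]';python3 -m jog '[{"xyz":[0,0,1],"rotation":[0,0,0],"hand":-1},{"xyz":[0,0,1],"rotation":[0,0,0],"hand":-1}]'
```

```text
clock: 9.73
tool_pos: [421.8, -14.9, 16.1]
ee_rot: [2.241, 2.201, 0.0]
wrist_force: [-0.0, 0.4, -1.1]
opening: 0.562
grip_force: 30.0
clock: 9.9
tool_pos: [422.0, -14.9, 16.0]
ee_rot: [2.241, 2.201, 0.0]
wrist_force: [-7.2, 0.5, 14.0]
opening: 0.558
grip_force: 30.0
clock: 10.07
tool_pos: [422.0, -15.0, 15.9]
ee_rot: [2.241, 2.201, 0.0]
wrist_force: [-16.3, 0.9, 28.1]
opening: 0.558
grip_force: 30.0
```

```bash
python3 -m jog '[{"xyz":[0,0,-2],"rotation":[0,0,0],"hand":-1},{"xyz":[0,0,-2],"rotation":[0,0,0],"hand":0.4},{"xyz":[0,0,-2],"rotation":[0,0,0],"hand":0.4},{"xyz":[0,0,-2],"rotation":[0,0,0],"hand":0.4},{"xyz":[0,0,-2],"rotation":[0,0,0],"hand":0.4},{"xyz":[0,0,-30],"rotation":[0,0,0],"hand":0.4},{"xyz":[0,0,-70],"rotation":[0,0,0],"hand":0.5},{"xyz":[0,0,-110],"rotation":[0,0,0],"hand":0.5}]'
python3 -m jog '[{"xyz":[40,0,-40],"rotation":[0,0,0],"hand":0.5},{"xyz":[80,0,-50],"rotation":[0,0,0],"hand":0.5},{"xyz":[120,0,-50],"rotation":[0,0,0],"hand":0.5},{"xyz":[120,0,-50],"rotation":[0,0,0],"hand":0.5}]'
python3 - <<'E'
from h import *
a=img('top','t4');b=img('side','s4')
for c in cups(a,(380,195,540,350)):
    (u,v),(p,q),_=cv2.fitEllipse(cv2.convexHull(c)); print("cup",round(u),round(v),round(p),round(q),ray("top",(u,v),54).round(1))
hsv=cv2.cvtColor(a,cv2.COLOR_BGR2HSV);H,S,V=cv2.split(hsv)
k=np.zeros(H.shape,bool);k[270:370,270:360]=1
for c in blobs((S>150)&(H>10)&(H<25)&(V>100)&k)[:1]:
    (u,v),r=cv2.minEnclosingCircle(c);print("tin",u,v,r,ray("top",(u,v),66).round(1))
go(551,-221,160,-1)
cv2.imwrite('pics/v4.png',cv2.resize(np.hstack([a[190:390,270:530],b[150:350,270:530]]),None,fx=1.5,fy=1.5))
E
```

```text
clock: 10.73
tool_pos: [420.8, -14.8, 124.5]
ee_rot: [-2.24, -2.2, 0.002]
wrist_force: [0.6, -0.4, 0.8]
opening: 0.743
grip_force: 0.0
clock: 11.07
tool_pos: [424.0, 109.0, 175.5]
ee_rot: [2.239, 2.203, 0.004]
wrist_force: [0.7, 0.0, -0.7]
opening: 0.752
grip_force: 0.0
cup 490 299 31 36 [ 449.9 -330.6   54. ]
cup 489 235 31 35 [ 564.  -336.9   54. ]
cup 424 243 31 33 [ 551.2 -220.9   54. ]
cup 432 298 31 33 [ 454.6 -229.    54. ]
tin 296.095947265625 321.4898986816406 9.553081512451172 [419.7   6.8  66. ]
shift [-325.9  132.    13.9] rot [-0.     -0.0001  0.003 ]
```

View pics/v4.png

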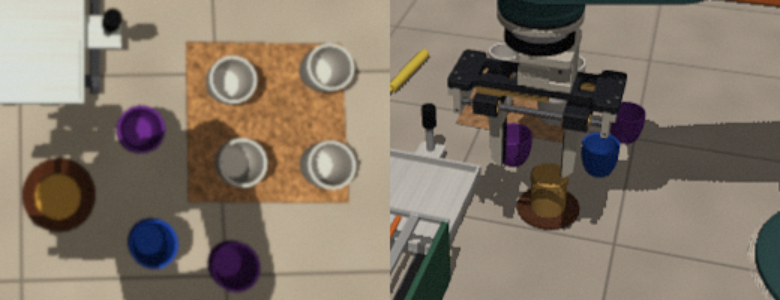

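The tin (crop 57,196) stands in the middle of the coaster. All four cups are where they were, at crop (233,78), (330,66), (242,163) and (329,165). I'll take the cup at (551,-221) first.

```bash
python3 -m jog '[{"xyz":[-326,132,0],"rotation":[0,0,0],"hand":0.6},{"xyz":[-326,132,0],"rotation":[0,0,0],"hand":0.6},{"xyz":[-326,132,0],"rotation":[0,0,0],"hand":0.6},{"xyz":[-326,132,0],"rotation":[0,0,0],"hand":0.6},{"xyz":[-326,132,0],"rotation":[0,0,0],"hand":0.6},{"xyz":[-326,132,0],"rotation":[0,0,0],"hand":0.6},{"xyz":[-326,132,0],"rotation":[0,0,0],"hand":0.6},{"xyz":[-326,132,0],"rotation":[0,0,0],"hand":0.6}]'
python3 -m jog '[{"xyz":[0,0,0],"rotation":[0,0,0],"hand":0.6},{"xyz":[0,0,40],"rotation":[0,0,0],"hand":0.6},{"xyz":[0,0,80],"rotation":[0,0,0],"hand":0.6},{"xyz":[0,0,80],"rotation":[0,0,0],"hand":0.6}]'
python3 - <<'E'
from h import *
go(551,-221,20,-1)
b=img('side')
crop(b,280,150,480,300,3,"v5")
E
```

```text
clock: 11.83
tool_pos: [542.7, -209.8, 173.2]
ee_rot: [-2.242, -2.199, 0.001]
wrist_force: [0.7, 0.8, -0.2]
opening: 0.798
grip_force: 0.0
clock: 12.17
tool_pos: [539.4, -206.1, 85.9]
ee_rot: [-2.236, -2.193, 0.007]
wrist_force: [-0.9, 0.5, -1.3]
opening: 0.799
grip_force: 0.0
shift [-15.   12.5  65.7] rot [-0.0098 -0.0038 -0.002 ]
```

View pics/v5.png

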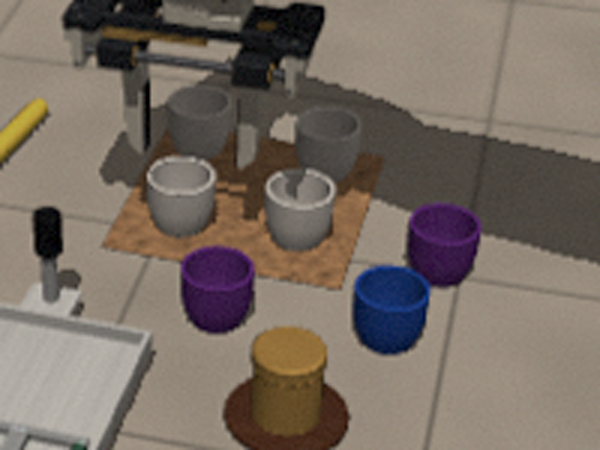

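The fingers are still above the cups and short of the near-left cup (crop 182,195). I'll correct, then descend.

```bash
python3 -m jog '[{"xyz":[-15,12,0],"rotation":[-0.01,0,0],"hand":0.6},{"xyz":[-15,12,0],"rotation":[-0.005,0,0],"hand":0.6},{"xyz":[-15,12,0],"rotation":[0,0,0],"hand":0.6},{"xyz":[-15,12,0],"rotation":[0,0,0],"hand":0.6}]'
python3 - <<'E'
from h import *
go(551,-221,20,-1)
E
```

```text
clock: 12.55
tool_pos: [555.3, -221.5, 95.7]
ee_rot: [2.241, 2.2, 0.0]
wrist_force: [0.6, 0.7, -0.3]
opening: 0.802
grip_force: 0.0
shift [ 0.4 -4.4 75.7] rot [ 0.0008  0.0005 -0.0008]
```

```bash
python3 -m jog '[{"xyz":[0,-4,40],"rotation":[0,0,0],"hand":0.6},{"xyz":[0,-4,70],"rotation":[0,0,0],"hand":0.6},{"xyz":[0,-4,76],"rotation":[0,0,0],"hand":0.6},{"xyz":[0,-4,76],"rotation":[0,0,0],"hand":0.2},{"xyz":[0,-4,76],"rotation":[0,0,0],"hand":-1},{"xyz":[0,-4,76],"rotation":[0,0,0],"hand":-1},{"xyz":[0,-4,76],"rotation":[0,0,0],"hand":-1},{"xyz":[0,-4,76],"rotation":[0,0,0],"hand":-1}]'
python3 -m jog '[{"xyz":[0,0,0],"rotation":[0,0,0],"hand":-1},{"xyz":[0,0,0],"rotation":[0,0,0],"hand":-1},{"xyz":[0,0,-15],"rotation":[0,0,0],"hand":-1},{"xyz":[0,0,-45],"rotation":[0,0,0],"hand":-1},{"xyz":[0,0,-85],"rotation":[0,0,0],"hand":-1},{"xyz":[0,0,-120],"rotation":[0,0,0],"hand":-1},{"xyz":[0,0,-125],"rotation":[0,0,0],"hand":-1},{"xyz":[0,0,-125],"rotation":[0,0,0],"hand":-1}]'
python3 - <<'E'
from h import *
go(670.5,81.5,140,-1)
E
```

```text
clock: 13.22
tool_pos: [552.3, -221.7, 20.4]
ee_rot: [2.239, 2.199, 0.002]
wrist_force: [-0.7, 0.7, 8.8]
opening: 0.594
grip_force: 29.9
clock: 13.88
tool_pos: [552.3, -221.7, 146.9]
ee_rot: [2.237, 2.198, 0.003]
wrist_force: [1.0, 0.4, -1.1]
opening: 0.594
grip_force: 29.9
shift [305.3 112.7   6.8] rot [ 0.0053  0.0023 -0.0005]
```

```bash
python3 -m jog '[{"xyz":[25,9,0],"rotation":[0,0,0],"hand":-1},{"xyz":[60,22,0],"rotation":[0,0,0],"hand":-1},{"xyz":[95,35,0],"rotation":[0,0,0],"hand":-1},{"xyz":[130,48,0],"rotation":[0,0,0],"hand":-1},{"xyz":[165,61,0],"rotation":[0,0,0],"hand":-1},{"xyz":[200,74,0],"rotation":[0,0,0],"hand":-1},{"xyz":[235,87,0],"rotation":[0,0,0],"hand":-1},{"xyz":[265,98,0],"rotation":[0,0,0],"hand":-1}]'
python3 -m jog '[{"xyz":[25,9,0],"rotation":[0,0,0],"hand":-1},{"xyz":[40,15,0],"rotation":[0,0,0],"hand":-1},{"xyz":[40,15,0],"rotation":[0,0,0],"hand":-1},{"xyz":[40,15,0],"rotation":[0,0,0],"hand":-1},{"xyz":[40,15,0],"rotation":[0,0,0],"hand":-1}]'
python3 - <<'E'
from h import *
go(670.5,81.5,36,-1)
E
```

```text
clock: 14.55
tool_pos: [653.8, 44.3, 141.4]
ee_rot: [-2.24, -2.201, 0.002]
wrist_force: [-0.1, 0.2, -0.5]
opening: 0.593
grip_force: 29.9
clock: 14.97
tool_pos: [669.2, 80.7, 142.3]
ee_rot: [-2.242, -2.201, 0.001]
wrist_force: [0.0, -1.1, -1.9]
opening: 0.59
grip_force: 29.9
shift [  0.9   1.4 106.3] rot [-0.0008  0.0004 -0.001 ]
```

```bash
python3 -m jog '[{"xyz":[0,1,25],"rotation":[0,0,0],"hand":-1},{"xyz":[0,1,60],"rotation":[0,0,0],"hand":-1},{"xyz":[0,1,85],"rotation":[0,0,0],"hand":-1},{"xyz":[0,1,98],"rotation":[0,0,0],"hand":-1},{"xyz":[0,1,102],"rotation":[0,0,0],"hand":-1},{"xyz":[0,1,104],"rotation":[0,0,0],"hand":-1},{"xyz":[0,1,104],"rotation":[0,0,0],"hand":-1},{"xyz":[0,1,104],"rotation":[0,0,0],"hand":-1}]'
python3 -m jog '[{"xyz":[0,0,1],"rotation":[0,0,0],"hand":-1},{"xyz":[0,0,1],"rotation":[0,0,0],"hand":-1}]'
python3 -m jog '[{"xyz":[0,0,1],"rotation":[0,0,0],"hand":-1},{"xyz":[0,0,1],"rotation":[0,0,0],"hand":-1}]'
```

```text
clock: 15.63
tool_pos: [671.4, 81.5, 40.8]
ee_rot: [2.241, 2.2, 0.003]
wrist_force: [-0.8, 0.1, -0.1]
opening: 0.594
grip_force: 29.9
clock: 15.8
tool_pos: [671.0, 81.7, 39.0]
ee_rot: [2.241, 2.201, 0.002]
wrist_force: [0.2, 0.7, -1.0]
opening: 0.599
grip_force: 29.9
clock: 15.97
tool_pos: [670.6, 81.7, 37.1]
ee_rot: [2.241, 2.201, 0.0]
wrist_force: [0.9, 0.0, -1.9]
opening: 0.59
grip_force: 29.9
```

```bash
python3 -m jog '[{"xyz":[0,0,1],"rotation":[0,0,0],"hand":-1},{"xyz":[0,0,1],"rotation":[0,0,0],"hand":-1},{"xyz":[0,0,1],"rotation":[0,0,0],"hand":-1}]'
```

```text
clock: 16.22
tool_pos: [670.8, 81.8, 36.4]
ee_rot: [2.241, 2.201, 0.001]
wrist_force: [-0.9, -0.0, 3.8]
opening: 0.594
grip_force: 29.9
```

Contact. I'll release and rise, keeping the opening modest, then head back to the cups.

```bash
python3 -m jog '[{"xyz":[0,0,0],"rotation":[0,0,0],"hand":0.4},{"xyz":[0,0,0],"rotation":[0,0,0],"hand":0.4},{"xyz":[0,0,0],"rotation":[0,0,0],"hand":0.4},{"xyz":[0,0,0],"rotation":[0,0,0],"hand":0.4},{"xyz":[0,0,-25],"rotation":[0,0,0],"hand":0.4},{"xyz":[0,0,-60],"rotation":[0,0,0],"hand":0.4},{"xyz":[0,0,-100],"rotation":[0,0,0],"hand":0.6},{"xyz":[0,0,-130],"rotation":[0,0,0],"hand":0.6}]'
python3 - <<'E'
from h import *
go(454.6,-229,160,-1)
a=img('top','t6')
for c in cups(a,(380,195,540,350)):
    (u,v),(p,q),_=cv2.fitEllipse(cv2.convexHull(c)); print("cup",round(u),round(v),round(p),round(q),ray("top",(u,v),54).round(1))
E
```

```text
clock: 16.88
tool_pos: [670.7, 81.7, 169.0]
ee_rot: [2.241, 2.201, 0.002]
wrist_force: [0.0, 0.7, 0.2]
opening: 0.783
grip_force: 0.0
shift [-314.5 -210.5    8.6] rot [ 0.0015 -0.0001 -0.0005]
cup 522 266 43 62 [ 507.4 -392.3   54. ]
cup 490 300 31 37 [ 449.8 -330.6   54. ]
cup 489 234 32 36 [ 565.1 -337.4   54. ]
cup 431 298 31 32 [ 454.6 -227.3   54. ]
```

```bash
python3 -m jog '[{"xyz":[-314,-211,0],"rotation":[0,0,0],"hand":0.6},{"xyz":[-314,-211,0],"rotation":[0,0,0],"hand":0.6},{"xyz":[-314,-211,0],"rotation":[0,0,0],"hand":0.6},{"xyz":[-314,-211,0],"rotation":[0,0,0],"hand":0.6},{"xyz":[-314,-211,0],"rotation":[0,0,0],"hand":0.6},{"xyz":[-314,-211,0],"rotation":[0,0,0],"hand":0.6},{"xyz":[-314,-211,0],"rotation":[0,0,0],"hand":0.6},{"xyz":[-314,-211,0],"rotation":[0,0,0],"hand":0.6}]'
python3 -c "
from h import *
go(454.5,-228,90,-1)"
```

```text
clock: 17.6
tool_pos: [478.3, -192.8, 165.8]
ee_rot: [2.241, 2.201, 0.0]
wrist_force: [1.2, 0.2, 0.2]
opening: 0.799
grip_force: 0.0
shift [-35.6 -23.2  75.8] rot [ 0.0003  0.0002 -0.0002]
```

```bash
python3 -m jog '[{"xyz":[-30,-20,0],"rotation":[0,0,0],"hand":0.6},{"xyz":[-34,-23,20],"rotation":[0,0,0],"hand":0.6},{"xyz":[-34,-23,50],"rotation":[0,0,0],"hand":0.6},{"xyz":[-34,-23,72],"rotation":[0,0,0],"hand":0.6},{"xyz":[-34,-23,75],"rotation":[0,0,0],"hand":0.6},{"xyz":[-34,-23,75],"rotation":[0,0,0],"hand":0.6}]'
python3 -c "
from h import *
go(454.5,-228,20,-1)"
```

```text
clock: 18.1
tool_pos: [455.5, -224.9, 90.0]
ee_rot: [-2.24, -2.2, 0.001]
wrist_force: [0.1, -0.0, 1.0]
opening: 0.796
grip_force: 0.0
shift [-3.2 -0.8 70. ] rot [-0.002  -0.0011 -0.0006]
```

```bash
python3 -m jog '[{"xyz":[-3,-1,35],"rotation":[0,0,0],"hand":0.6},{"xyz":[-3,-1,63],"rotation":[0,0,0],"hand":0.6},{"xyz":[-3,-1,70],"rotation":[0,0,0],"hand":0.6},{"xyz":[-3,-1,70],"rotation":[0,0,0],"hand":0.2},{"xyz":[-3,-1,70],"rotation":[0,0,0],"hand":-1},{"xyz":[-3,-1,70],"rotation":[0,0,0],"hand":-1},{"xyz":[-3,-1,70],"rotation":[0,0,0],"hand":-1},{"xyz":[-3,-1,70],"rotation":[0,0,0],"hand":-1}]'
python3 -m jog '[{"xyz":[0,0,0],"rotation":[0,0,0],"hand":-1},{"xyz":[0,0,0],"rotation":[0,0,0],"hand":-1},{"xyz":[0,0,-15],"rotation":[0,0,0],"hand":-1},{"xyz":[0,0,-45],"rotation":[0,0,0],"hand":-1},{"xyz":[0,0,-85],"rotation":[0,0,0],"hand":-1},{"xyz":[0,0,-120],"rotation":[0,0,0],"hand":-1},{"xyz":[0,0,-125],"rotation":[0,0,0],"hand":-1},{"xyz":[0,0,-125],"rotation":[0,0,0],"hand":-1}]'
python3 - <<'E'
from h import *
go(570.5,82,140,-1)
E
```

```text
clock: 18.77
tool_pos: [456.2, -228.7, 23.2]
ee_rot: [2.239, 2.199, 0.002]
wrist_force: [-0.7, 0.7, 8.5]
opening: 0.602
grip_force: 30.0
clock: 19.43
tool_pos: [456.2, -228.7, 149.7]
ee_rot: [2.237, 2.198, 0.002]
wrist_force: [-0.3, 0.1, -1.5]
opening: 0.604
grip_force: 30.0
shift [312.8 108.7   9.3] rot [ 0.005   0.0027 -0.0004]
```

```bash
python3 -m jog '[{"xyz":[25,9,0],"rotation":[0,0,0],"hand":-1},{"xyz":[60,21,0],"rotation":[0,0,0],"hand":-1},{"xyz":[95,33,0],"rotation":[0,0,0],"hand":-1},{"xyz":[130,45,0],"rotation":[0,0,0],"hand":-1},{"xyz":[165,57,0],"rotation":[0,0,0],"hand":-1},{"xyz":[200,70,0],"rotation":[0,0,0],"hand":-1},{"xyz":[235,82,0],"rotation":[0,0,0],"hand":-1},{"xyz":[270,94,0],"rotation":[0,0,0],"hand":-1}]'
python3 -m jog '[{"xyz":[25,9,0],"rotation":[0,0,0],"hand":-1},{"xyz":[42,15,0],"rotation":[0,0,0],"hand":-1},{"xyz":[42,15,0],"rotation":[0,0,0],"hand":-1},{"xyz":[42,15,0],"rotation":[0,0,0],"hand":-1},{"xyz":[42,15,0],"rotation":[0,0,0],"hand":-1}]'
python3 - <<'E'
from h import *
go(570.5,82,41,-1)
b=img('side')
crop(b,180,150,380,300,3,"v7")
E
```

```text
clock: 20.1
tool_pos: [553.7, 42.0, 144.7]
ee_rot: [-2.241, -2.201, 0.001]
wrist_force: [0.4, -0.8, -1.0]
opening: 0.598
grip_force: 30.0
clock: 20.52
tool_pos: [569.2, 81.4, 145.0]
ee_rot: [-2.241, -2.201, 0.002]
wrist_force: [-0.0, -0.3, -1.2]
opening: 0.601
grip_force: 30.0
shift [  0.7   1.5 104. ] rot [-0.0014  0.0003 -0.0004]
```

View pics/v7.png

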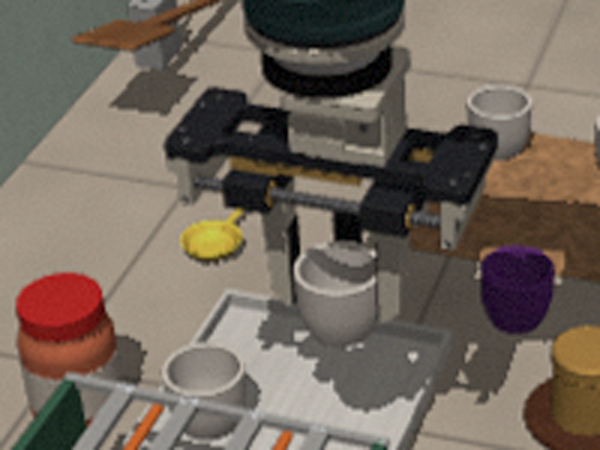

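The first cup stands on the tray (crop 204,390) and the second is held upright (336,295). I'll lower it.

```bash
python3 -m jog '[{"xyz":[0,1,25],"rotation":[0,0,0],"hand":-1},{"xyz":[0,1,60],"rotation":[0,0,0],"hand":-1},{"xyz":[0,1,85],"rotation":[0,0,0],"hand":-1},{"xyz":[0,1,97],"rotation":[0,0,0],"hand":-1},{"xyz":[0,1,101],"rotation":[0,0,0],"hand":-1},{"xyz":[0,1,102],"rotation":[0,0,0],"hand":-1},{"xyz":[0,1,102],"rotation":[0,0,0],"hand":-1},{"xyz":[0,1,102],"rotation":[0,0,0],"hand":-1}]'
python3 -m jog '[{"xyz":[0,0,1],"rotation":[0,0,0],"hand":-1},{"xyz":[0,0,2],"rotation":[0,0,0],"hand":-1},{"xyz":[0,0,2],"rotation":[0,0,0],"hand":-1},{"xyz":[0,0,2],"rotation":[0,0,0],"hand":-1}]'
python3 -m jog '[{"xyz":[0,0,1],"rotation":[0,0,0],"hand":-1},{"xyz":[0,0,1],"rotation":[0,0,0],"hand":-1},{"xyz":[0,0,1],"rotation":[0,0,0],"hand":-1}]'
```

```text
clock: 21.23
tool_pos: [571.5, 81.7, 45.7]
ee_rot: [2.241, 2.2, 0.003]
wrist_force: [0.3, 0.0, -1.4]
opening: 0.599
grip_force: 30.0
clock: 21.57
tool_pos: [570.7, 81.8, 42.2]
ee_rot: [2.241, 2.201, 0.0]
wrist_force: [-0.3, -0.1, -1.5]
opening: 0.6
grip_force: 30.0
clock: 21.82
tool_pos: [570.6, 81.8, 40.8]
ee_rot: [-2.241, -2.201, 0.0]
wrist_force: [-0.2, -0.4, -0.3]
opening: 0.599
grip_force: 30.0
```

```bash
python3 -m jog '[{"xyz":[0,0,1],"rotation":[0,0,0],"hand":-1},{"xyz":[0,0,1],"rotation":[0,0,0],"hand":-1},{"xyz":[0,0,1],"rotation":[0,0,0],"hand":-1}]'
python3 -m jog '[{"xyz":[0,0,1],"rotation":[0,0,0],"hand":-1},{"xyz":[0,0,1],"rotation":[0,0,0],"hand":-1}]'
```

```text
clock: 22.07
tool_pos: [570.6, 81.8, 39.8]
ee_rot: [-2.241, -2.201, 0.0]
wrist_force: [0.5, -0.6, -0.9]
opening: 0.597
grip_force: 30.0
clock: 22.23
tool_pos: [570.8, 81.9, 39.3]
ee_rot: [2.241, 2.201, 0.0]
wrist_force: [-0.8, 0.1, 3.9]
opening: 0.602
grip_force: 30.0
```

```bash
python3 -m jog '[{"xyz":[0,0,0],"rotation":[0,0,0],"hand":0.4},{"xyz":[0,0,0],"rotation":[0,0,0],"hand":0.4},{"xyz":[0,0,0],"rotation":[0,0,0],"hand":0.4},{"xyz":[0,0,0],"rotation":[0,0,0],"hand":0.4},{"xyz":[0,0,-25],"rotation":[0,0,0],"hand":0.4},{"xyz":[0,0,-60],"rotation":[0,0,0],"hand":0.4},{"xyz":[0,0,-100],"rotation":[0,0,0],"hand":0.6},{"xyz":[0,0,-130],"rotation":[0,0,0],"hand":0.6}]'
python3 - <<'E'
from h import *
go(564.5,-337,165,-1)
a=img('top','t8')
for c in cups(a,(430,195,510,350)):
    (u,v),(p,q),_=cv2.fitEllipse(cv2.convexHull(c)); print("cup",round(u),round(v),round(p),round(q),ray("top",(u,v),54).round(1))
E
```

```text
clock: 22.9
tool_pos: [570.8, 81.8, 171.9]
ee_rot: [2.241, 2.201, 0.002]
wrist_force: [0.1, 0.5, 0.6]
opening: 0.782
grip_force: 0.0
shift [-418.9    1.2    6.8] rot [ 0.0015 -0.0002 -0.0006]
cup 490 300 31 37 [ 449.8 -330.5   54. ]
cup 489 235 32 35 [ 564.5 -337.1   54. ]
```

```bash
python3 -m jog '[{"xyz":[-422,1,0],"rotation":[0,0,0],"hand":0.6},{"xyz":[-422,1,0],"rotation":[0,0,0],"hand":0.6},{"xyz":[-422,1,0],"rotation":[0,0,0],"hand":0.6},{"xyz":[-422,1,0],"rotation":[0,0,0],"hand":0.6},{"xyz":[-422,1,0],"rotation":[0,0,0],"hand":0.6},{"xyz":[-422,1,0],"rotation":[0,0,0],"hand":0.6},{"xyz":[-422,1,0],"rotation":[0,0,0],"hand":0.6},{"xyz":[-422,1,0],"rotation":[0,0,0],"hand":0.6}]'
python3 -m jog '[{"xyz":[-90,0,0],"rotation":[0,0,0],"hand":0.6},{"xyz":[-90,0,0],"rotation":[0,0,0],"hand":0.6},{"xyz":[-90,0,10],"rotation":[0,0,0],"hand":0.6},{"xyz":[-90,0,50],"rotation":[0,0,0],"hand":0.6},{"xyz":[-90,0,80],"rotation":[0,0,0],"hand":0.6},{"xyz":[-90,0,80],"rotation":[0,0,0],"hand":0.6},{"xyz":[-90,0,80],"rotation":[0,0,0],"hand":0.6}]'
python3 -c "
from h import *
go(564.5,-340,20,-1)"
```

```text
clock: 23.62
tool_pos: [565.0, -253.6, 168.7]
ee_rot: [2.241, 2.201, 0.0]
wrist_force: [0.8, 0.1, -0.7]
opening: 0.797
grip_force: 0.0
clock: 24.2
tool_pos: [563.2, -340.9, 87.8]
ee_rot: [-2.239, -2.199, 0.001]
wrist_force: [0.3, 0.0, 0.5]
opening: 0.801
grip_force: 0.0
shift [ 0.8  1.4 67.8] rot [-0.0025 -0.0016 -0.0005]
```

```bash
python3 -m jog '[{"xyz":[1,0,35],"rotation":[0,0,0],"hand":0.6},{"xyz":[1,0,63],"rotation":[0,0,0],"hand":0.6},{"xyz":[1,0,70],"rotation":[0,0,0],"hand":0.6},{"xyz":[1,0,70],"rotation":[0,0,0],"hand":0.2},{"xyz":[1,0,70],"rotation":[0,0,0],"hand":-1},{"xyz":[1,0,70],"rotation":[0,0,0],"hand":-1},{"xyz":[1,0,70],"rotation":[0,0,0],"hand":-1},{"xyz":[1,0,70],"rotation":[0,0,0],"hand":-1}]'
python3 -m jog '[{"xyz":[0,0,0],"rotation":[0,0,0],"hand":-1},{"xyz":[0,0,0],"rotation":[0,0,0],"hand":-1},{"xyz":[0,0,-15],"rotation":[0,0,0],"hand":-1},{"xyz":[0,0,-45],"rotation":[0,0,0],"hand":-1},{"xyz":[0,0,-85],"rotation":[0,0,0],"hand":-1},{"xyz":[0,0,-120],"rotation":[0,0,0],"hand":-1},{"xyz":[0,0,-125],"rotation":[0,0,0],"hand":-1},{"xyz":[0,0,-125],"rotation":[0,0,0],"hand":-1}]'
python3 - <<'E'
from h import *
go(670.5,-2,140,-1)
E
```

```text
clock: 24.87
tool_pos: [565.0, -341.2, 21.9]
ee_rot: [2.239, 2.199, 0.001]
wrist_force: [-0.0, 0.8, 7.8]
opening: 0.609
grip_force: 30.0
clock: 25.53
tool_pos: [564.9, -341.2, 148.9]
ee_rot: [2.237, 2.197, 0.002]
wrist_force: [-0.4, 0.0, -1.1]
opening: 0.607
grip_force: 30.0
shift [341.1  99.4   8.3] rot [ 0.0053  0.0034 -0.0005]
```

```bash
python3 -m jog '[{"xyz":[25,7,0],"rotation":[0,0,0],"hand":-1},{"xyz":[60,17,0],"rotation":[0,0,0],"hand":-1},{"xyz":[96,28,0],"rotation":[0,0,0],"hand":-1},{"xyz":[132,38,0],"rotation":[0,0,0],"hand":-1},{"xyz":[168,49,0],"rotation":[0,0,0],"hand":-1},{"xyz":[204,59,0],"rotation":[0,0,0],"hand":-1},{"xyz":[240,70,0],"rotation":[0,0,0],"hand":-1},{"xyz":[276,80,0],"rotation":[0,0,0],"hand":-1}]'
python3 -m jog '[{"xyz":[30,9,0],"rotation":[0,0,0],"hand":-1},{"xyz":[55,17,0],"rotation":[0,0,0],"hand":-1},{"xyz":[65,19,0],"rotation":[0,0,0],"hand":-1},{"xyz":[65,19,0],"rotation":[0,0,0],"hand":-1},{"xyz":[65,19,0],"rotation":[0,0,0],"hand":-1},{"xyz":[65,19,0],"rotation":[0,0,0],"hand":-1}]'
python3 - <<'E'
from h import *
go(670.5,-2,38,-1)
E
```

```text
clock: 26.2
tool_pos: [648.5, -64.1, 143.0]
ee_rot: [-2.241, -2.2, 0.001]
wrist_force: [-0.0, 0.4, -1.4]
opening: 0.602
grip_force: 30.0
clock: 26.7
tool_pos: [668.5, -2.5, 143.5]
ee_rot: [-2.242, -2.2, 0.001]
wrist_force: [1.0, 0.3, -0.4]
opening: 0.606
grip_force: 30.0
shift [  0.5   2.1 105.5] rot [-0.0008  0.0003 -0.0012]
```

```bash
python3 -m jog '[{"xyz":[0,2,25],"rotation":[0,0,0],"hand":-1},{"xyz":[0,2,60],"rotation":[0,0,0],"hand":-1},{"xyz":[0,2,85],"rotation":[0,0,0],"hand":-1},{"xyz":[0,2,97],"rotation":[0,0,0],"hand":-1},{"xyz":[0,2,101],"rotation":[0,0,0],"hand":-1},{"xyz":[0,2,104],"rotation":[0,0,0],"hand":-1},{"xyz":[0,2,104],"rotation":[0,0,0],"hand":-1},{"xyz":[0,2,104],"rotation":[0,0,0],"hand":-1}]'
python3 -m jog '[{"xyz":[0,0,1],"rotation":[0,0,0],"hand":-1},{"xyz":[0,0,1],"rotation":[0,0,0],"hand":-1},{"xyz":[0,0,1],"rotation":[0,0,0],"hand":-1}]'
python3 -m jog '[{"xyz":[0,0,1],"rotation":[0,0,0],"hand":-1},{"xyz":[0,0,1],"rotation":[0,0,0],"hand":-1},{"xyz":[0,0,1],"rotation":[0,0,0],"hand":-1}]'
```

```text
clock: 27.37
tool_pos: [671.7, -1.6, 41.7]
ee_rot: [2.24, 2.2, 0.002]
wrist_force: [0.7, -0.7, -0.2]
opening: 0.606
grip_force: 30.0
clock: 27.62
tool_pos: [671.2, -1.3, 39.6]
ee_rot: [2.241, 2.201, 0.001]
wrist_force: [-0.0, -0.3, -1.1]
opening: 0.607
grip_force: 30.0
clock: 27.87
tool_pos: [671.0, -1.3, 38.0]
ee_rot: [2.241, 2.201, 0.0]
wrist_force: [0.6, 0.5, -0.7]
opening: 0.606
grip_force: 30.0
```

```bash
python3 -m jog '[{"xyz":[0,0,1],"rotation":[0,0,0],"hand":-1},{"xyz":[0,0,1],"rotation":[0,0,0],"hand":-1},{"xyz":[0,0,1],"rotation":[0,0,0],"hand":-1}]'
```

```text
clock: 28.12
tool_pos: [671.1, -1.3, 37.9]
ee_rot: [2.241, 2.201, 0.0]
wrist_force: [-4.9, 0.5, 8.7]
opening: 0.61
grip_force: 30.0
```

```bash
python3 -m jog '[{"xyz":[0,0,-1],"rotation":[0,0,0],"hand":-1},{"xyz":[0,0,-1],"rotation":[0,0,0],"hand":0.4},{"xyz":[0,0,-1],"rotation":[0,0,0],"hand":0.4},{"xyz":[0,0,-1],"rotation":[0,0,0],"hand":0.4},{"xyz":[0,0,-25],"rotation":[0,0,0],"hand":0.4},{"xyz":[0,0,-60],"rotation":[0,0,0],"hand":0.4},{"xyz":[0,0,-100],"rotation":[0,0,0],"hand":0.6},{"xyz":[0,0,-130],"rotation":[0,0,0],"hand":0.6}]'
python3 - <<'E'
from h import *
go(450,-333,165,-1)
a=img('top','t9')
for c in cups(a,(380,195,515,350)):
    (u,v),(p,q),_=cv2.fitEllipse(cv2.convexHull(c)); print("cup",round(u),round(v),round(p),round(q),ray("top",(u,v),54).round(1))
E
```

```text
clock: 28.78
tool_pos: [671.1, -1.3, 169.9]
ee_rot: [2.241, 2.201, 0.002]
wrist_force: [1.0, 0.6, 1.1]
opening: 0.781
grip_force: 0.0
shift [-335.6 -215.2    4.6] rot [ 0.0015 -0.     -0.0005]
cup 507 297 29 127 [ 453.1 -361.1   54. ]
cup 394 317 32 77 [ 423.8 -161.8   54. ]
cup 491 300 32 34 [ 449.6 -332.3   54. ]
cup 501 206 27 34 [ 616.7 -362.6   54. ]
cup 437 209 20 21 [ 611.6 -246.3   54. ]
```

Last cup at (449.6,-332.5).

```bash
python3 -m jog '[{"xyz":[-336,-215,0],"rotation":[0,0,0],"hand":0.6},{"xyz":[-336,-215,0],"rotation":[0,0,0],"hand":0.6},{"xyz":[-336,-215,0],"rotation":[0,0,0],"hand":0.6},{"xyz":[-336,-215,0],"rotation":[0,0,0],"hand":0.6},{"xyz":[-336,-215,0],"rotation":[0,0,0],"hand":0.6},{"xyz":[-336,-215,0],"rotation":[0,0,0],"hand":0.6},{"xyz":[-336,-215,0],"rotation":[0,0,0],"hand":0.6},{"xyz":[-336,-215,0],"rotation":[0,0,0],"hand":0.6}]'
python3 -c "
from h import *
go(450,-332.5,90,-1)"
```

```text
clock: 29.5
tool_pos: [484.8, -280.2, 166.8]
ee_rot: [2.241, 2.201, 0.0]
wrist_force: [0.7, 0.3, -0.9]
opening: 0.8
grip_force: 0.0
shift [-52.9 -33.9  76.8] rot [ 0.0002  0.0002 -0.0004]
```

```bash
python3 -m jog '[{"xyz":[-35,-22,0],"rotation":[0,0,0],"hand":0.6},{"xyz":[-51,-34,0],"rotation":[0,0,0],"hand":0.6},{"xyz":[-51,-34,30],"rotation":[0,0,0],"hand":0.6},{"xyz":[-51,-34,65],"rotation":[0,0,0],"hand":0.6},{"xyz":[-51,-34,76],"rotation":[0,0,0],"hand":0.6},{"xyz":[-51,-34,76],"rotation":[0,0,0],"hand":0.6},{"xyz":[-51,-34,76],"rotation":[0,0,0],"hand":0.6}]'
python3 -c "
from h import *
go(449.8,-332.5,20,-1)
a=img('top')
for c in cups(a,(470,270,515,330)):
    (u,v),(p,q),_=cv2.fitEllipse(cv2.convexHull(c)); print('cup',round(u),round(v),round(p),round(q),ray('top',(u,v),54).round(1))"
```

```text
clock: 30.08
tool_pos: [451.6, -329.1, 91.5]
ee_rot: [-2.241, -2.201, 0.0]
wrist_force: [-0.6, -0.7, 0.5]
opening: 0.803
grip_force: 0.0
shift [-3.5 -1.7 71.5] rot [-0.0004 -0.0003 -0.0001]
cup 490 300 31 35 [ 449.8 -331.7   54. ]
```

```bash
python3 -m jog '[{"xyz":[-3,-1,35],"rotation":[0,0,0],"hand":0.6},{"xyz":[-3,-1,64],"rotation":[0,0,0],"hand":0.6},{"xyz":[-3,-1,71],"rotation":[0,0,0],"hand":0.6},{"xyz":[-3,-1,71],"rotation":[0,0,0],"hand":0.2},{"xyz":[-3,-1,71],"rotation":[0,0,0],"hand":-1},{"xyz":[-3,-1,71],"rotation":[0,0,0],"hand":-1},{"xyz":[-3,-1,71],"rotation":[0,0,0],"hand":-1},{"xyz":[-3,-1,71],"rotation":[0,0,0],"hand":-1}]'
python3 -m jog '[{"xyz":[0,0,0],"rotation":[0,0,0],"hand":-1},{"xyz":[0,0,0],"rotation":[0,0,0],"hand":-1},{"xyz":[0,0,-15],"rotation":[0,0,0],"hand":-1},{"xyz":[0,0,-45],"rotation":[0,0,0],"hand":-1},{"xyz":[0,0,-85],"rotation":[0,0,0],"hand":-1},{"xyz":[0,0,-120],"rotation":[0,0,0],"hand":-1},{"xyz":[0,0,-125],"rotation":[0,0,0],"hand":-1},{"xyz":[0,0,-125],"rotation":[0,0,0],"hand":-1}]'
python3 - <<'E'
from h import *
go(570.5,-1,140,-1)
E
```

```text
clock: 30.8
tool_pos: [451.3, -332.9, 22.4]
ee_rot: [2.239, 2.199, 0.001]
wrist_force: [-0.2, 0.5, 7.1]
opening: 0.595
grip_force: 30.0
clock: 31.47
tool_pos: [451.4, -333.0, 148.9]
ee_rot: [2.237, 2.197, 0.001]
wrist_force: [-0.1, 0.5, -2.1]
opening: 0.596
grip_force: 30.0
shift [334.1 113.1   8.2] rot [ 0.0047  0.0037 -0.0005]
```

```bash
python3 -m jog '[{"xyz":[25,8,0],"rotation":[0,0,0],"hand":-1},{"xyz":[60,20,0],"rotation":[0,0,0],"hand":-1},{"xyz":[96,33,0],"rotation":[0,0,0],"hand":-1},{"xyz":[132,45,0],"rotation":[0,0,0],"hand":-1},{"xyz":[168,57,0],"rotation":[0,0,0],"hand":-1},{"xyz":[204,69,0],"rotation":[0,0,0],"hand":-1},{"xyz":[240,82,0],"rotation":[0,0,0],"hand":-1},{"xyz":[276,94,0],"rotation":[0,0,0],"hand":-1}]'
python3 -m jog '[{"xyz":[30,10,0],"rotation":[0,0,0],"hand":-1},{"xyz":[55,18,0],"rotation":[0,0,0],"hand":-1},{"xyz":[58,20,0],"rotation":[0,0,0],"hand":-1},{"xyz":[58,20,0],"rotation":[0,0,0],"hand":-1},{"xyz":[58,20,0],"rotation":[0,0,0],"hand":-1},{"xyz":[58,20,0],"rotation":[0,0,0],"hand":-1}]'
python3 - <<'E'
from h import *
go(570.5,-1,39,-1)
E
```

```text
clock: 32.13
tool_pos: [549.2, -55.9, 143.8]
ee_rot: [-2.241, -2.201, 0.001]
wrist_force: [0.2, -1.7, -0.8]
opening: 0.592
grip_force: 30.0
clock: 32.63
tool_pos: [569.9, -1.2, 144.4]
ee_rot: [-2.242, -2.2, 0.001]
wrist_force: [-0.4, 0.5, -1.2]
opening: 0.6
grip_force: 30.0
shift [  0.3   0.7 105.4] rot [-0.0007  0.0002 -0.0014]
```

```bash
python3 -m jog '[{"xyz":[0,1,25],"rotation":[0,0,0],"hand":-1},{"xyz":[0,1,60],"rotation":[0,0,0],"hand":-1},{"xyz":[0,1,85],"rotation":[0,0,0],"hand":-1},{"xyz":[0,1,97],"rotation":[0,0,0],"hand":-1},{"xyz":[0,1,101],"rotation":[0,0,0],"hand":-1},{"xyz":[0,1,104],"rotation":[0,0,0],"hand":-1},{"xyz":[0,1,104],"rotation":[0,0,0],"hand":-1},{"xyz":[0,1,104],"rotation":[0,0,0],"hand":-1}]'
python3 -m jog '[{"xyz":[0,0,1],"rotation":[0,0,0],"hand":-1},{"xyz":[0,0,2],"rotation":[0,0,0],"hand":-1},{"xyz":[0,0,2],"rotation":[0,0,0],"hand":-1},{"xyz":[0,0,2],"rotation":[0,0,0],"hand":-1}]'
python3 -m jog '[{"xyz":[0,0,1],"rotation":[0,0,0],"hand":-1},{"xyz":[0,0,1],"rotation":[0,0,0],"hand":-1},{"xyz":[0,0,1],"rotation":[0,0,0],"hand":-1}]'
```

```text
clock: 33.3
tool_pos: [572.1, -0.6, 42.5]
ee_rot: [2.241, 2.2, 0.002]
wrist_force: [-0.4, 0.0, -0.7]
opening: 0.6
grip_force: 30.0
clock: 33.63
tool_pos: [571.4, -0.3, 39.2]
ee_rot: [2.241, 2.201, 0.0]
wrist_force: [-0.1, 0.2, -1.1]
opening: 0.598
grip_force: 30.0
clock: 33.88
tool_pos: [571.5, -0.3, 38.4]
ee_rot: [2.241, 2.201, 0.001]
wrist_force: [-2.4, 1.1, 4.8]
opening: 0.597
grip_force: 30.0
```

```bash
python3 -m jog '[{"xyz":[0,0,0],"rotation":[0,0,0],"hand":0.4},{"xyz":[0,0,0],"rotation":[0,0,0],"hand":0.4},{"xyz":[0,0,0],"rotation":[0,0,0],"hand":0.4},{"xyz":[0,0,0],"rotation":[0,0,0],"hand":0.4},{"xyz":[0,0,-25],"rotation":[0,0,0],"hand":0.4},{"xyz":[0,0,-60],"rotation":[0,0,0],"hand":0.4},{"xyz":[0,0,-100],"rotation":[0,0,0],"hand":0},{"xyz":[0,0,-130],"rotation":[0,0,0],"hand":-0.1}]'
python3 -m jog '[{"xyz":[-200,-60,0],"rotation":[0,0,0],"hand":-0.1},{"xyz":[-200,-60,0],"rotation":[0,0,0],"hand":-0.1},{"xyz":[-200,-60,0],"rotation":[0,0,0],"hand":-0.1},{"xyz":[-200,-60,0],"rotation":[0,0,0],"hand":-0.1},{"xyz":[-200,-60,0],"rotation":[0,0,0],"hand":-0.1},{"xyz":[-200,-60,0],"rotation":[0,0,0],"hand":-0.1}]'
python3 - <<'E'
from h import *
a=img('top','t10');b=img('side','s10')
for c in cups(a,(200,150,300,270)):
    M=cv2.boundingRect(c); print(M)
go(620,-80.2,71,-1)
cv2.imwrite('pics/v10.png',cv2.resize(np.hstack([a[90:390,170:510],b[150:450,180:520]]),None,fx=1.17,fy=1.17))
E
```

```text
clock: 34.55
tool_pos: [571.4, -0.4, 170.8]
ee_rot: [2.241, 2.201, 0.002]
wrist_force: [0.7, 0.2, 0.8]
opening: 0.606
grip_force: 0.0
clock: 35.05
tool_pos: [505.7, -204.5, 167.9]
ee_rot: [2.246, 2.196, -0.002]
wrist_force: [-0.6, -0.3, -0.1]
opening: 0.45
grip_force: 0.0
(224, 160, 76, 100)
(200, 150, 9, 116)
shift [122.5 110.2  96.8] rot [-0.0001 -0.0002 -0.0034]
```

View pics/v10.png

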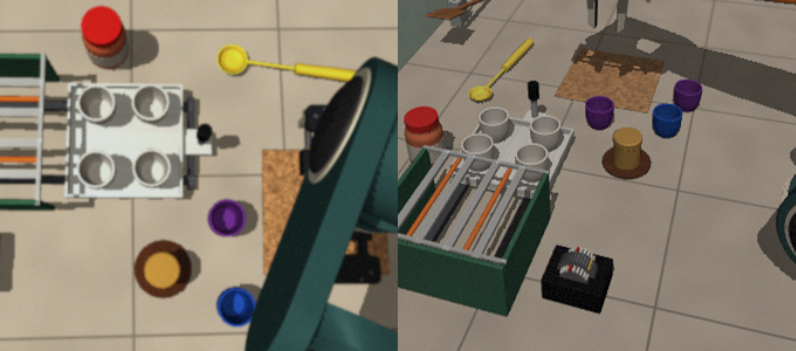

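All four cups stand inside the tray lip, at crop (97,105), (150,103), (97,170) and (153,169). The mat is empty and the tin is on the coaster. Next I'll return to the knob (204,135).

```bash
python3 -m jog '[{"xyz":[122,110,0],"rotation":[0,0,-0.003],"hand":-0.1},{"xyz":[122,110,0],"rotation":[0,0,-0.003],"hand":-0.1},{"xyz":[122,110,0],"rotation":[0,0,-0.003],"hand":-0.1},{"xyz":[122,110,0],"rotation":[0,0,-0.003],"hand":-0.1},{"xyz":[122,110,20],"rotation":[0,0,-0.003],"hand":-0.1},{"xyz":[122,110,40],"rotation":[0,0,-0.003],"hand":-0.1},{"xyz":[122,110,40],"rotation":[0,0,-0.003],"hand":-0.1},{"xyz":[122,110,40],"rotation":[0,0,-0.003],"hand":-0.1}]'
python3 -c "
from h import *
go(620,-80.2,71,-1)"
```

```text
clock: 35.82
tool_pos: [619.6, -77.8, 127.2]
ee_rot: [-2.235, -2.205, 0.002]
wrist_force: [-0.4, -0.8, 0.7]
opening: 0.452
grip_force: 0.0
shift [-2.4  0.6 56.2] rot [-0.002  -0.0005  0.004 ]
```

```bash
python3 -m jog '[{"xyz":[-2,0,25],"rotation":[0,0,0],"hand":-0.1},{"xyz":[-2,0,50],"rotation":[0,0,0],"hand":-0.1},{"xyz":[-2,0,56],"rotation":[0,0,0],"hand":-0.1},{"xyz":[-2,0,56],"rotation":[0,0,0],"hand":-0.1},{"xyz":[-2,0,56],"rotation":[0,0,0],"hand":-1},{"xyz":[-2,0,56],"rotation":[0,0,0],"hand":-1},{"xyz":[-2,0,56],"rotation":[0,0,0],"hand":-1},{"xyz":[-2,0,56],"rotation":[0,0,0],"hand":-1}]'
python3 -m jog '[{"xyz":[0,0,0],"rotation":[0,0,0],"hand":-1},{"xyz":[0,0,0],"rotation":[0,0,0],"hand":-1},{"xyz":[1,0,0],"rotation":[0,0,0],"hand":-1},{"xyz":[3,0,0],"rotation":[0,0,0],"hand":-1},{"xyz":[6,0,0],"rotation":[0,0,0],"hand":-1},{"xyz":[10,0,0],"rotation":[0,0,0],"hand":-1},{"xyz":[14,0,0],"rotation":[0,0,0],"hand":-1},{"xyz":[18,0,0],"rotation":[0,0,0],"hand":-1}]'
```

```text
clock: 36.48
tool_pos: [619.0, -81.3, 73.5]
ee_rot: [-2.237, -2.204, 0.003]
wrist_force: [-7.0, 1.7, 12.1]
opening: 0.232
grip_force: 30.0
clock: 37.15
tool_pos: [619.5, -63.5, 73.6]
ee_rot: [-2.238, -2.204, 0.002]
wrist_force: [-13.0, -1.6, 12.1]
opening: 0.232
grip_force: 30.0
```

```bash
python3 -m jog '[{"xyz":[5,-0.5,0],"rotation":[0,0,0],"hand":-1},{"xyz":[10,-1,0],"rotation":[0,0,0],"hand":-1},{"xyz":[15,-1,0],"rotation":[0,0,0],"hand":-1},{"xyz":[20,-1,0],"rotation":[0,0,0],"hand":-1},{"xyz":[25,-1,0],"rotation":[0,0,0],"hand":-1},{"xyz":[30,-1,0],"rotation":[0,0,0],"hand":-1},{"xyz":[35,-1,0],"rotation":[0,0,0],"hand":-1},{"xyz":[40,-1,0],"rotation":[0,0,0],"hand":-1}]'
python3 -m jog '[{"xyz":[5,0,0],"rotation":[0,0,0],"hand":-1},{"xyz":[10,0,0],"rotation":[0,0,0],"hand":-1},{"xyz":[15,0,0],"rotation":[0,0,0],"hand":-1},{"xyz":[20,0,0],"rotation":[0,0,0],"hand":-1},{"xyz":[25,0,0],"rotation":[0,0,0],"hand":-1},{"xyz":[30,0,0],"rotation":[0,0,0],"hand":-1},{"xyz":[35,0,0],"rotation":[0,0,0],"hand":-1},{"xyz":[40,0,0],"rotation":[0,0,0],"hand":-1}]'
```

```text
clock: 37.82
tool_pos: [620.4, -23.2, 73.6]
ee_rot: [2.237, 2.203, 0.001]
wrist_force: [-0.6, -2.7, 6.3]
opening: 0.233
grip_force: 30.0
clock: 38.48
tool_pos: [621.3, 16.8, 73.6]
ee_rot: [2.237, 2.203, 0.003]
wrist_force: [3.6, -2.2, 6.4]
opening: 0.226
grip_force: 30.0
```

```bash
python3 -m jog '[{"xyz":[5,0,0],"rotation":[0,0,0],"hand":-1},{"xyz":[10,0,0],"rotation":[0,0,0],"hand":-1},{"xyz":[15,0,0],"rotation":[0,0,0],"hand":-1},{"xyz":[20,0,0],"rotation":[0,0,0],"hand":-1},{"xyz":[25,0.5,0],"rotation":[0,0,0],"hand":-1},{"xyz":[30,0.5,0],"rotation":[0,0,0],"hand":-1},{"xyz":[35,0.5,0],"rotation":[0,0,0],"hand":-1},{"xyz":[40,0.5,0],"rotation":[0,0,0],"hand":-1}]'
python3 -m jog '[{"xyz":[5,0,0],"rotation":[0,0,0],"hand":-1},{"xyz":[10,0,0],"rotation":[0,0,0],"hand":-1},{"xyz":[15,0,0],"rotation":[0,0,0],"hand":-1},{"xyz":[20,0,0],"rotation":[0,0,0],"hand":-1},{"xyz":[25,0,0],"rotation":[0,0,0],"hand":-1},{"xyz":[30,0,0],"rotation":[0,0,0],"hand":-1},{"xyz":[35,0,0],"rotation":[0,0,0],"hand":-1},{"xyz":[40,0,0],"rotation":[0,0,0],"hand":-1}]'
```

```text
clock: 39.15
tool_pos: [622.3, 56.9, 73.6]
ee_rot: [2.237, 2.203, 0.002]
wrist_force: [1.9, -2.3, 5.7]
opening: 0.232
grip_force: 30.0
clock: 39.82
tool_pos: [623.2, 96.9, 73.6]
ee_rot: [2.237, 2.203, 0.003]
wrist_force: [5.2, -3.1, 5.5]
opening: 0.227
grip_force: 30.0
```

```bash
python3 -m jog '[{"xyz":[4,0,0],"rotation":[0,0,0],"hand":-1},{"xyz":[8,0,0],"rotation":[0,0,0],"hand":-1},{"xyz":[12,0,0],"rotation":[0,0,0],"hand":-1},{"xyz":[15,0,0],"rotation":[0,0,0],"hand":-1},{"xyz":[17,0,0],"rotation":[0,0,0],"hand":-1},{"xyz":[19,0,0],"rotation":[0,0,0],"hand":-1},{"xyz":[20,0,0],"rotation":[0,0,0],"hand":-1},{"xyz":[20,0,0],"rotation":[0,0,0],"hand":-1}]'
python3 -m jog '[{"xyz":[1,0,0],"rotation":[0,0,0],"hand":-1},{"xyz":[1.5,0,0],"rotation":[0,0,0],"hand":-1},{"xyz":[2,0,0],"rotation":[0,0,0],"hand":-1},{"xyz":[2,0,0],"rotation":[0,0,0],"hand":-1}]'
```

```text
clock: 40.48
tool_pos: [623.6, 117.0, 73.6]
ee_rot: [2.236, 2.203, 0.004]
wrist_force: [7.2, -0.3, 4.0]
opening: 0.23
grip_force: 30.0
clock: 40.82
tool_pos: [623.7, 118.4, 73.6]
ee_rot: [2.236, 2.202, 0.003]
wrist_force: [6.4, -4.0, 4.9]
opening: 0.233
grip_force: 30.0
```

```bash
python3 -m jog '[{"xyz":[0.5,0.5,0],"rotation":[0,0,0],"hand":-1},{"xyz":[1,0.5,0],"rotation":[0,0,0],"hand":-1},{"xyz":[1,0.5,0],"rotation":[0,0,0],"hand":-1}]'
python3 -m jog '[{"xyz":[0.5,0,0],"rotation":[0,0,0],"hand":-1},{"xyz":[1,0,0],"rotation":[0,0,0],"hand":-1},{"xyz":[1,0,0],"rotation":[0,0,0],"hand":-1}]'
```

```text
clock: 41.07
tool_pos: [623.7, 118.5, 73.6]
ee_rot: [2.237, 2.202, -0.0]
wrist_force: [0.8, -12.3, 9.0]
opening: 0.226
grip_force: 30.0
clock: 41.32
tool_pos: [623.7, 118.5, 73.6]
ee_rot: [2.236, 2.201, -0.002]
wrist_force: [-0.1, -20.0, 9.5]
opening: 0.231
grip_force: 30.0
```

The carriage is home: the stop resists at y=118.5, which is 199 to 200 mm of travel. I'll release, rise and move above the wheel.

```bash
python3 -m jog '[{"xyz":[-1,0,0],"rotation":[0,0,0],"hand":-1},{"xyz":[-1,0,0],"rotation":[0,0,0],"hand":-0.1},{"xyz":[-1,0,0],"rotation":[0,0,0],"hand":-0.1},{"xyz":[-1,0,0],"rotation":[0,0,0],"hand":-0.1},{"xyz":[-1,0,-30],"rotation":[0,0,0],"hand":-0.1},{"xyz":[-1,0,-70],"rotation":[0,0,0],"hand":-0.1},{"xyz":[-1,0,-100],"rotation":[0,0,0],"hand":-1},{"xyz":[-1,0,-100],"rotation":[0,0,0],"hand":-1}]'
python3 -m jog '[{"xyz":[0,-40,0],"rotation":[0,0,0],"hand":-1},{"xyz":[0,-80,0],"rotation":[0,0,0],"hand":-1},{"xyz":[0,-120,0],"rotation":[0,0,0],"hand":-1},{"xyz":[0,-120,0],"rotation":[0,0,0],"hand":-1}]'
python3 - <<'E'
from h import *
a=img('top','t11');b=img('side','s11')
go(429,275,110,-1)
cv2.imwrite('pics/v11.png',cv2.resize(np.hstack([a[110:370,70:400],b[210:470,120:450]]),None,fx=1.2,fy=1.2))
E
```

```text
clock: 41.98
tool_pos: [624.8, 120.4, 179.2]
ee_rot: [2.234, 2.202, 0.011]
wrist_force: [0.8, -0.2, 1.0]
opening: 0.35
grip_force: 0.0
clock: 42.32
tool_pos: [498.1, 121.9, 171.9]
ee_rot: [-2.236, -2.205, -0.0]
wrist_force: [-1.5, -0.1, 0.8]
opening: 0.067
grip_force: 0.0
shift [152.  -75.6  62.5] rot [ 0.0018 -0.0005  0.0033]
```

View pics/v11.png

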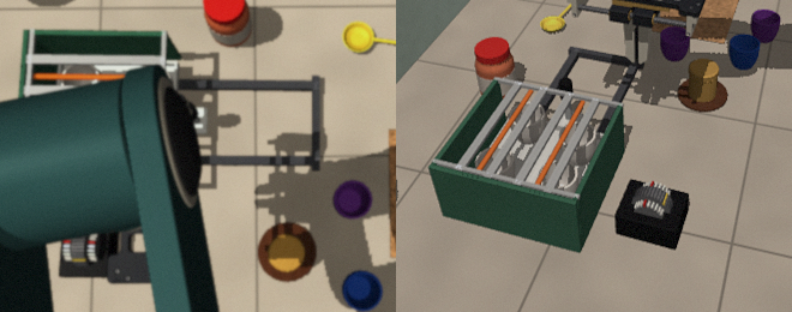

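The tray is under the hood with the cups upright, seen through the slats at crop (535,120) and (575,160). Now the wheel (650,200).

```bash
python3 -m jog '[{"xyz":[152,-76,0],"rotation":[0,0,0.003],"hand":-1},{"xyz":[152,-76,0],"rotation":[0,0,0.003],"hand":-1},{"xyz":[152,-76,0],"rotation":[0,0,0.003],"hand":-1},{"xyz":[152,-76,0],"rotation":[0,0,0.003],"hand":-1},{"xyz":[152,-76,0],"rotation":[0,0,0.003],"hand":-1},{"xyz":[152,-76,40],"rotation":[0,0,0.003],"hand":-1},{"xyz":[152,-76,65],"rotation":[0,0,0.003],"hand":-1},{"xyz":[152,-76,65],"rotation":[0,0,0.003],"hand":-1}]'
python3 -m jog '[{"xyz":[0,0,15],"rotation":[0,0,0],"hand":-1},{"xyz":[0,0,25],"rotation":[0,0,0],"hand":-1},{"xyz":[0,0,25],"rotation":[0,0,0],"hand":-1},{"xyz":[0,0,25],"rotation":[0,0,0],"hand":-1}]'
python3 - <<'E'
from h import *
b=img('side','s12')
go(429,275,75,-1)
s=ctrl.get_state();print(s["tool_pos"])
print("proj wheel top",proj("side",(437,275,70)))
crop(b,260,300,420,420,4,"v12")
E
```

```text
clock: 43.08
tool_pos: [428.0, 274.1, 101.7]
ee_rot: [-2.239, -2.201, 0.011]
wrist_force: [-0.9, -1.1, -0.7]
opening: 0.004
grip_force: 0.0
clock: 43.42
tool_pos: [429.7, 274.7, 82.5]
ee_rot: [-2.242, -2.201, 0.0]
wrist_force: [0.9, -0.5, -0.3]
opening: 0.005
grip_force: 0.0
shift [ 0.2 -0.8  8. ] rot [ 0.0006 -0.0004 -0.001 ]
[429.83774385 274.78364533  82.98087131]
proj wheel top [333.88712806 368.41237727]
```

View pics/v12.png

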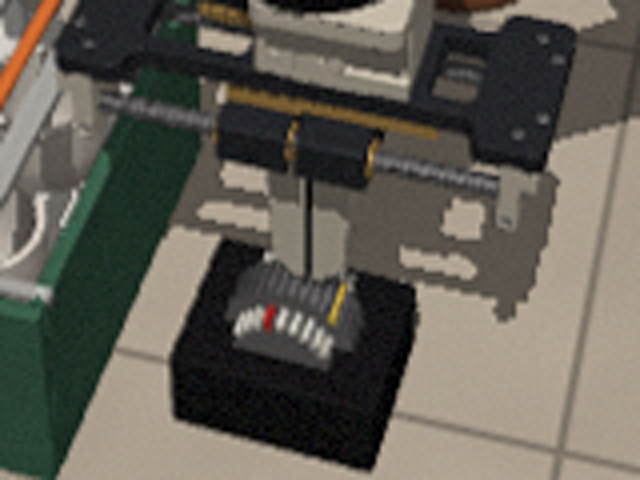

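The fingertip hangs just above the wheel at crop (305,275). The stripe is at (338,300) and the red tick at (268,316). I'll press down.

```bash
python3 -m jog '[{"xyz":[0,-1,6],"rotation":[0,0,0],"hand":-1},{"xyz":[0,-1,10],"rotation":[0,0,0],"hand":-1},{"xyz":[0,-1,12],"rotation":[0,0,0],"hand":-1},{"xyz":[0,-1,12],"rotation":[0,0,0],"hand":-1},{"xyz":[0,-1,12],"rotation":[0,0,0],"hand":-1}]'
python3 -m jog '[{"xyz":[0,0,1],"rotation":[0,0,0],"hand":-1},{"xyz":[0,0,2],"rotation":[0,0,0],"hand":-1},{"xyz":[0,0,2],"rotation":[0,0,0],"hand":-1},{"xyz":[0,0,2],"rotation":[0,0,0],"hand":-1}]'
```

```text
clock: 43.88
tool_pos: [428.2, 274.7, 70.0]
ee_rot: [-2.241, -2.201, 0.0]
wrist_force: [0.4, -0.3, -0.4]
opening: 0.006
grip_force: 0.0
clock: 44.22
tool_pos: [428.2, 274.7, 68.1]
ee_rot: [2.241, 2.201, 0.0]
wrist_force: [-0.7, -0.2, 2.2]
opening: 0.005
grip_force: 1.3
```

```bash
python3 -m jog '[{"xyz":[0,0,1],"rotation":[0,0,0],"hand":-1},{"xyz":[0,0,1],"rotation":[0,0,0],"hand":-1},{"xyz":[0,3,1],"rotation":[0,0,0],"hand":-1},{"xyz":[0,6,1],"rotation":[0,0,0],"hand":-1},{"xyz":[0,9,1],"rotation":[0,0,0],"hand":-1},{"xyz":[0,12,1],"rotation":[0,0,0],"hand":-1},{"xyz":[0,15,1],"rotation":[0,0,0],"hand":-1},{"xyz":[0,15,1],"rotation":[0,0,0],"hand":-1}]'
python3 - <<'E'
from h import *
a=img('side','s13');print(ctrl.get_state()["tool_pos"].round(1),ctrl.get_state()["wrist_force"].round(1))
hs=cv2.cvtColor(a,cv2.COLOR_BGR2HSV);H,S,V=cv2.split(hs);k=np.zeros(H.shape,bool);k[355:405,300:380]=1
for n,m in(("yel",(H>18)&(H<35)&(S>120)),("red",((H<8)|(H>172))&(S>120))):
    for c in blobs(m&k,2): M=cv2.moments(c);print(n,M["m10"]/M["m00"],M["m01"]/M["m00"],M["m00"])
# predicted stripe mid pixel at setting s
for s in np.arange(0,1.6,.25): 
    t=s-1; print(s,proj("side",(437+28*np.sin(t),275,42+28*np.cos(t))).round(1), "tick",proj("side",(437+21*np.sin(t),288,42+21*np.cos(t))).round(1))
E
```

```text
clock: 44.88
tool_pos: [443.9, 274.3, 66.9]
ee_rot: [2.241, 2.201, 0.0]
wrist_force: [1.6, -2.2, 4.5]
opening: 0.004
grip_force: 2.1
[443.7 274.3  67. ] [ 1.3 -1.9  4.2]
yel 335.0952380952381 374.23809523809524 3.5
red 326.85714285714283 378.85714285714283 7.0
0.0 [347.5 376.4] tick [342.1 383.2]
0.25 [344.9 373.8] tick [340.2 381.3]
0.5 [341.7 371.5] tick [337.7 379.5]
0.75 [337.9 369.6] tick [334.9 378.1]
1.0 [333.9 368.4] tick [331.9 377.2]
1.25 [329.9 367.9] tick [328.8 376.8]
1.5 [326.1 368.1] tick [326.  376.9]
```

```bash
python3 -m jog '[{"xyz":[0,0,-6],"rotation":[0,0,0],"hand":-1},{"xyz":[0,0,-30],"rotation":[0,0,0],"hand":-1},{"xyz":[0,-60,-40],"rotation":[0,0,0],"hand":-1},{"xyz":[0,-60,-40],"rotation":[0,0,0],"hand":-1},{"xyz":[0,-60,-40],"rotation":[0,0,0],"hand":-1}]'
python3 - <<'E'
from h import *
a=img('side','s14');t=img('top','t14');print(ctrl.get_state()["tool_pos"].round(1))
def find(a,n,roi):
    H,S,V=cv2.split(cv2.cvtColor(a,cv2.COLOR_BGR2HSV));k=np.zeros(H.shape,bool);k[roi[1]:roi[3],roi[0]:roi[2]]=1
    for w,m in(("yel",(H>16)&(H<35)&(S>100)&(V>70)),("red",((H<8)|(H>172))&(S>100)&(V>60))):
        for c in blobs(m&k,2): M=cv2.moments(c);print(n,w,round(M["m10"]/M["m00"],1),round(M["m01"]/M["m00"],1),M["m00"])
find(cv2.imread('pics/s0.png') if 0 else cv2.imread('pics/side0.png'),"side0",(300,355,380,405));find(a,"side",(300,355,380,405));find(cv2.imread('pics/top0.png'),"top0",(118,288,165,342));find(t,"top",(118,288,165,342))
E
```

```text
clock: 45.35
tool_pos: [380.9, 275.8, 108.0]
ee_rot: [-2.24, -2.202, -0.002]
wrist_force: [0.7, -0.5, -0.6]
opening: 0.005
grip_force: 0.0
[383.  275.7 107.4]
side0 yel 343.8 375.6 12.5
side0 red 326.8 378.6 8.0
side0 red 333.0 363.0 5.0
side yel 336.2 371.4 14.0
side red 326.9 378.9 7.0
side red 333.1 362.6 4.0
top0 yel 135.0 326.0 19.0
top0 red 125.0 311.0 12.0
top0 red 145.6 311.3 8.0
top yel 134.1 318.1 19.0
top red 125.0 311.0 12.0
top red 145.6 311.3 8.0
```

```bash
python3 -m jog '[{"xyz":[0,30,0],"rotation":[0,0,0],"hand":-1},{"xyz":[0,45,0],"rotation":[0,0,0],"hand":-1},{"xyz":[0,45,20],"rotation":[0,0,0],"hand":-1},{"xyz":[0,45,32],"rotation":[0,0,0],"hand":-1},{"xyz":[0,45,34],"rotation":[0,0,0],"hand":-1},{"xyz":[0,45,34],"rotation":[0,0,0],"hand":-1},{"xyz":[0,45,37],"rotation":[0,0,0],"hand":-1},{"xyz":[0,45,40],"rotation":[0,0,0],"hand":-1}]'
python3 -m jog '[{"xyz":[0,0,0],"rotation":[0,0,0],"hand":-1},{"xyz":[0,0,0],"rotation":[0,0,0],"hand":-1},{"xyz":[0,3,0],"rotation":[0,0,0],"hand":-1},{"xyz":[0,6,0],"rotation":[0,0,0],"hand":-1},{"xyz":[0,9,0],"rotation":[0,0,0],"hand":-1},{"xyz":[0,12,0],"rotation":[0,0,0],"hand":-1},{"xyz":[0,15,0],"rotation":[0,0,0],"hand":-1},{"xyz":[0,15,0],"rotation":[0,0,0],"hand":-1}]'
python3 -m jog '[{"xyz":[0,0,-6],"rotation":[0,0,0],"hand":-1},{"xyz":[0,0,-30],"rotation":[0,0,0],"hand":-1},{"xyz":[0,-60,-40],"rotation":[0,0,0],"hand":-1},{"xyz":[0,-60,-40],"rotation":[0,0,0],"hand":-1},{"xyz":[0,-60,-40],"rotation":[0,0,0],"hand":-1}]'
cat >> h.py <<'E'
def find(a,n,roi):
    H,S,V=cv2.split(cv2.cvtColor(a,cv2.COLOR_BGR2HSV));k=np.zeros(H.shape,bool);k[roi[1]:roi[3],roi[0]:roi[2]]=1
    for w,m in(("yel",(H>16)&(H<35)&(S>100)&(V>70)),("red",((H<8)|(H>172))&(S>100)&(V>60))):
        for c in blobs(m&k,2): M=cv2.moments(c);print(n,w,round(M["m10"]/M["m00"],1),round(M["m01"]/M["m00"],1),M["m00"])
E
python3 - <<'E'
from h import *
a=img('side','s15');t=img('top','t15');print(ctrl.get_state()["tool_pos"].round(1))
find(a,"side",(300,355,380,405));find(t,"top",(118,288,165,342))
for X in (435,437,439):
  print(X,[(round(s,2),proj("top",(X+28*np.sin(s-1),275,42+28*np.cos(s-1))).round(1).tolist()) for s in (0,.5,.6,1,1.1,1.2,1.25,1.3)],"red",proj("top",(X+21*np.sin(.25),292,42+21*np.cos(.25))).round(1))
crop(a,290,340,390,415,6,"v15")
E
```

```text
clock: 46.12
tool_pos: [428.4, 275.0, 67.7]
ee_rot: [2.241, 2.201, 0.002]
wrist_force: [-0.2, 0.2, 2.9]
opening: 0.006
grip_force: 1.6
clock: 46.78
tool_pos: [443.9, 274.4, 67.0]
ee_rot: [2.241, 2.201, 0.0]
wrist_force: [1.7, -0.5, 4.4]
opening: 0.004
grip_force: 2.1
clock: 47.2
tool_pos: [380.9, 275.7, 108.0]
ee_rot: [-2.24, -2.202, -0.002]
wrist_force: [0.7, -0.9, -0.5]
opening: 0.003
grip_force: 0.0
[383.  275.7 107.4]
side yel 327.6 369.5 10.5
side red 326.9 378.9 7.0
side red 333.1 362.8 4.5
top yel 134.9 309.0 20.5
top red 125.0 311.0 12.0
top red 145.6 311.3 8.0
435 [(0, [137.0, 329.7]), (0.5, [135.0, 323.8]), (0.6, [134.8, 322.3]), (1, [134.5, 315.8]), (1.1, [134.6, 314.0]), (1.2, [134.8, 312.4]), (1.25, [134.9, 311.5]), (1.3, [135.0, 310.7])] red [126.2 312.7]
437 [(0, [137.0, 328.5]), (0.5, [135.1, 322.6]), (0.6, [134.8, 321.1]), (1, [134.6, 314.5]), (1.1, [134.7, 312.8]), (1.2, [134.8, 311.1]), (1.25, [134.9, 310.3]), (1.3, [135.0, 309.5])] red [126.2 311.5]
439 [(0, [137.1, 327.3]), (0.5, [135.1, 321.4]), (0.6, [134.9, 319.9]), (1, [134.6, 313.3]), (1.1, [134.7, 311.6]), (1.2, [134.9, 309.9]), (1.25, [135.0, 309.1]), (1.3, [135.1, 308.3])] red [126.3 310.3]
```

View pics/v15.png

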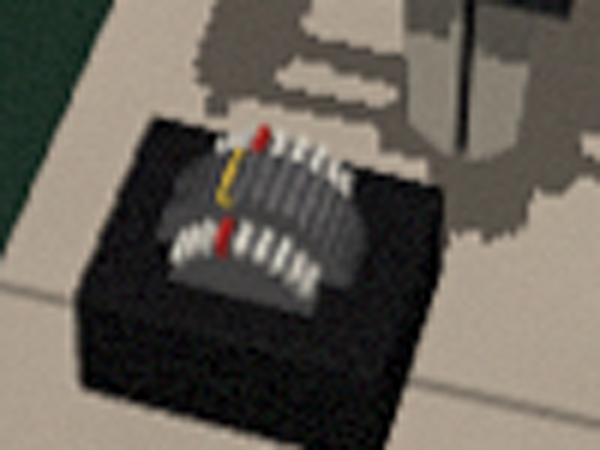

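The side crop shows the yellow stripe (crop 232,178) nearly on the line between the two red ticks (225,237) and (261,138). I'll compute the angle from both views.

```bash
cat >> h.py <<'E'
def setting(t,a):
    from scipy.optimize import least_squares
    def cen(im,roi,kind):
        f=cv2.resize(im[roi[1]:roi[3],roi[0]:roi[2]],None,fx=6,fy=6,interpolation=cv2.INTER_CUBIC)
        H,S,V=cv2.split(cv2.cvtColor(f,cv2.COLOR_BGR2HSV))
        m=((H>16)&(H<35)&(S>100)&(V>70)) if kind=="y" else (((H<8)|(H>172))&(S>100)&(V>60))
        cs=blobs(m,30)[:1 if kind=="y" else 2]; o=[]
        for c in cs: M=cv2.moments(c); o.append([roi[0]+(M["m10"]/M["m00"]+.5)/6-.5,roi[1]+(M["m01"]/M["m00"]+.5)/6-.5])
        return sorted(o)
    for n,im,roi in(("top",t,(118,288,165,342)),("side",a,(315,355,355,390))):
        y=cen(im,roi,"y")[0]; r=cen(im,roi,"r"); rm=np.mean(r,0)
        P=lambda ang,rad,dy=0:proj(n,(437+rad*np.sin(ang),275+dy,42+rad*np.cos(ang)))
        base=(P(.25,21,15)+P(.25,21,-15))/2
        ss=np.arange(-.2,1.9,.005); res=[np.linalg.norm((P(s-1,28)-base)-(np.array(y)-rm)) for s in ss]
        # along-motion estimate
        i=int(np.argmin(res)); print(n,"yel",np.round(y,2),"red",np.round(r,2),"setting",ss[i].round(3),"resid px",round(res[i],2))
E
python3 - <<'E'
from h import *
for t,s in(("top0","side0"),("t14","s14"),("t15","s15")): setting(cv2.imread(f"pics/{t}.png"),cv2.imread(f"pics/{s}.png"))
E
```

```text
top yel [135.3  326.31] red [[125.05 310.93]
 [145.86 311.39]] setting 0.2 resid px 0.21
side yel [343.78 375.82] red [[326.88 378.93]
 [333.04 362.82]] setting 0.17 resid px 1.66
top yel [134.37 318.36] red [[125.   310.91]
 [145.88 311.4 ]] setting 0.76 resid px 0.78
side yel [336.32 371.11] red [[326.89 378.91]
 [333.07 362.73]] setting 0.76 resid px 1.65
top yel [134.77 309.14] red [[124.99 310.94]
 [145.88 311.39]] setting 1.32 resid px 0.7
side yel [327.66 369.31] red [[326.89 378.92]
 [333.09 362.76]] setting 1.34 resid px 1.45
```

The two views agree that the start setting was about 0.17 and the present one is about 1.32, slightly past the fifth click. I'll roll back about 2 mm from the same contact.

```bash
python3 -m jog '[{"xyz":[0,30,0],"rotation":[0,0,0],"hand":-1},{"xyz":[0,59,0],"rotation":[0,0,0],"hand":-1},{"xyz":[0,59,20],"rotation":[0,0,0],"hand":-1},{"xyz":[0,59,32],"rotation":[0,0,0],"hand":-1},{"xyz":[0,59,34],"rotation":[0,0,0],"hand":-1},{"xyz":[0,59,34],"rotation":[0,0,0],"hand":-1},{"xyz":[0,59,37],"rotation":[0,0,0],"hand":-1},{"xyz":[0,59,40],"rotation":[0,0,0],"hand":-1}]'
python3 -m jog '[{"xyz":[0,0,0],"rotation":[0,0,0],"hand":-1},{"xyz":[0,0,0],"rotation":[0,0,0],"hand":-1},{"xyz":[0,-0.5,0],"rotation":[0,0,0],"hand":-1},{"xyz":[0,-1,0],"rotation":[0,0,0],"hand":-1},{"xyz":[0,-1.5,0],"rotation":[0,0,0],"hand":-1},{"xyz":[0,-2,0],"rotation":[0,0,0],"hand":-1},{"xyz":[0,-2,0],"rotation":[0,0,0],"hand":-1},{"xyz":[0,-2,0],"rotation":[0,0,0],"hand":-1}]'
python3 -m jog '[{"xyz":[0,0,-6],"rotation":[0,0,0],"hand":-1},{"xyz":[0,0,-30],"rotation":[0,0,0],"hand":-1},{"xyz":[0,-60,-40],"rotation":[0,0,0],"hand":-1},{"xyz":[0,-60,-40],"rotation":[0,0,0],"hand":-1},{"xyz":[0,-60,-40],"rotation":[0,0,0],"hand":-1}]'
python3 - <<'E'
from h import *
a=img('side','s16');t=img('top','t16');setting(t,a)
E
```

```text
clock: 47.97
tool_pos: [442.3, 274.7, 67.7]
ee_rot: [2.241, 2.202, 0.002]
wrist_force: [-0.5, 0.2, 3.6]
opening: 0.002
grip_force: 1.8
clock: 48.63
tool_pos: [440.2, 274.6, 67.1]
ee_rot: [-2.241, -2.201, -0.001]
wrist_force: [1.0, 2.3, 3.7]
opening: 0.005
grip_force: 2.1
clock: 49.05
tool_pos: [377.9, 275.6, 107.8]
ee_rot: [-2.24, -2.202, -0.0]
wrist_force: [-1.3, 0.4, 0.0]
opening: 0.005
grip_force: 0.0
top yel [134.86 310.45] red [[124.8  310.94]
 [145.85 311.4 ]] setting 1.24 resid px 1.1
side yel [328.86 369.38] red [[326.89 378.91]
 [333.13 362.67]] setting 1.255 resid px 1.55
```

The setting is now about 1.25. I'll retract and check everything once more.

```bash
python3 -m jog '[{"xyz":[-20,0,-40],"rotation":[0,0,0],"hand":-1},{"xyz":[-60,0,-80],"rotation":[0,0,0],"hand":-1},{"xyz":[-100,0,-90],"rotation":[0,0,0],"hand":-1},{"xyz":[-140,0,-90],"rotation":[0,0,0],"hand":-1},{"xyz":[-180,0,-90],"rotation":[0,0,0],"hand":-1},{"xyz":[-220,0,-90],"rotation":[0,0,0],"hand":-1},{"xyz":[-260,0,-90],"rotation":[0,0,0],"hand":-1},{"xyz":[-300,0,-90],"rotation":[0,0,0],"hand":-1}]'
python3 -m jog '[{"xyz":[-40,0,0],"rotation":[0,0,0],"hand":-1},{"xyz":[-80,0,0],"rotation":[0,0,0],"hand":-1},{"xyz":[-120,0,0],"rotation":[0,0,0],"hand":-1},{"xyz":[-160,0,0],"rotation":[0,0,0],"hand":-1},{"xyz":[-200,0,0],"rotation":[0,0,0],"hand":-1},{"xyz":[-200,0,0],"rotation":[0,0,0],"hand":-1},{"xyz":[-200,0,0],"rotation":[0,0,0],"hand":-1}]'
python3 - <<'E'
from h import *
a=img('side','s17');t=img('top','t17');setting(t,a)
H,S,V=cv2.split(cv2.cvtColor(t,cv2.COLOR_BGR2HSV));k=np.zeros(H.shape,bool);k[280:360,260:350]=1
for n,m,z in(("tin",(S>150)&(H>10)&(H<25)&(V>100),66),("coaster+tin",(S>110),6)):
    (u,v),r=cv2.minEnclosingCircle(blobs(m&k)[0]);print(n,u,v,r,ray("top",(u,v),z).round(1))
cv2.imwrite('pics/v17.png',cv2.resize(np.hstack([t[90:370,60:400],a[190:470,120:460]]),None,fx=1.17,fy=1.17))
E
```

```text
clock: 49.82
tool_pos: [374.7, -20.3, 197.1]
ee_rot: [2.241, 2.201, -0.0]
wrist_force: [0.3, -0.6, 0.1]
opening: 0.008
grip_force: 0.0
clock: 50.4
tool_pos: [370.9, -220.1, 196.2]
ee_rot: [-2.245, -2.195, 0.001]
wrist_force: [0.1, 0.9, -0.5]
opening: 0.008
grip_force: 0.0
top yel [134.78 310.43] red [[124.81 310.93]
 [145.85 311.4 ]] setting 1.245 resid px 1.01
side yel [328.86 369.41] red [[326.9  378.89]
 [333.09 362.67]] setting 1.255 resid px 1.59
tin 307.6709289550781 320.6025695800781 15.775547981262207 [420.8 -12.7  66. ]
coaster+tin 308.8272705078125 319.4754638671875 24.08660888671875 [420.5 -14.4   6. ]
```

View pics/v17.png

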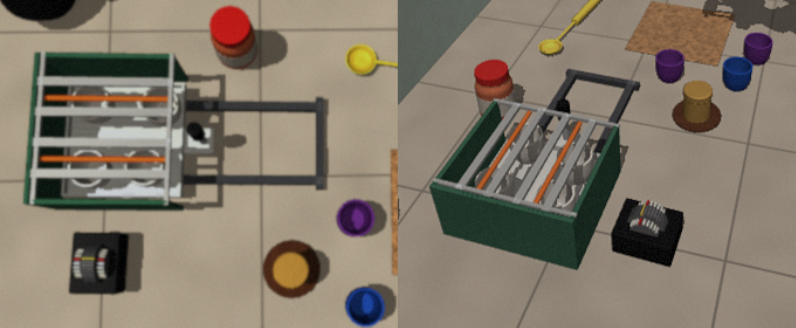

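The carriage is home with the cups upright under the slats. The tin is within 2 mm of the coaster's centre, the stripe is on the red tick, and the jar and ladle are untouched. I'll hand in.

```bash
python3 -c "
from workcell import ctrl
print(ctrl.sign_off())"
```

```text
the job is handed in; nothing more can be done
None
```

The job is handed in: all four cups stand on the tray, which is home against its stop; the tin is on the coaster and the thumbwheel is at its fifth click (measured about 1.25 rad); the jar and ladle were not touched.

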